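Charge the dental-lab polisher and close its hatch

ROBOT

A 6-joint arm with a two-finger parallel gripper is mounted at the origin on the work surface. World frame = base frame: x ahead of the robot, y to its left, z up, the work surface at z = 0. Lengths are in m, angles in rad, forces in N, time in s.
With the tool pointing down it reaches from about 0.25 to 0.775 m from the base axis. Payload 4 kg.
Tool frame: the origin (TCP) lies on the centre line of the jaws, within the pads' length; the fingertips stand 25 mm ahead of it and the grasp point (between the pads) lies 6 mm ahead of it; z points along the fingers, y is the line along which they close (so a half turn about z gives the same grasp; the last joint's range is limited). The gripper opens to 94 mm and grips with 3 to 60 N. Pads are 16 mm wide; open, the fingers measure 119 mm over their backs; the gripper's body (75 mm by 177 mm) begins 78 mm behind the grasp point.
Start: joints at [-1.374, 0.087, 1.371, -0, 1.684, -0.103], TCP at [0.162, -0.525, 0.202] pointing down, gripper open.
Joint ranges: [-3.1, 3.1], [-0.76, 2.03], [0.27, 2.55], [-1.08, 4.22], [0.17, 2.65], [-2.57, 2.57]. Speed limits (rad/s): [2.79, 2.79, 3.14, 3.14, 3.14, 3.14].

INTERFACE

Orientations are given as [roll, pitch, yaw] about the fixed x, y, z axes, in that order (R = Rz(yaw) Ry(pitch) Rx(roll)).
In Python, from bench import sensors, optics, ticket gives the robot as it stands.
- The arm moves only by the tool send_rows, never from a script. Its argument "rows" is a list of rows, each a list of 6 numbers: the shift along the world's x, y, z in mm, then the turn, a rotation vector about the world's x, y, z in rad. In form: [[x, y, z, wx, wy, wz], ...]. A call has 1 to 8 rows; each row shifts and turns the commanded pose from where the row before left it; what a row does not reach is not made up. A row lasts 1/12 s, in which the tool goes at most 41.7 mm and 7.16 degrees, less where a joint would pass 70% of its speed; a pose out of reach is approached as far as the arm can. A call is refused whole if a number of a shift passes 41.7 or a number of a turn 0.125, either way. A call with a gripper value outside its range is refused whole. "grip" is the finger opening in mm, from 0 to 94, set as the call begins (left out, the last holds). The fingers move at their own pace and stop on an object; the grip force is fixed at half the most. Time passes only in rows, so rows that do not move let the fingers close. It gives the time, the measured TCP pose, the force, the opening and the grip force at its end, in the units of the state.
- sensors.get_obs(): the state, without advancing time (a new reading comes with each control period).
- optics.snapshot(name): name is "scene" or "top"; returns the picture (420x560x3 uint8, red, green, blue); there is no depth.
- optics.camera_model(name): a dict with "vertical_fov" (degrees; the focal length in pixels is half the picture's height over the tangent of half this angle, whatever the lens; pixels are square), "cx", "cy" (the principal point, pixels), "R" (3x3) and "t" (3): a world point X has camera coordinates R X + t. Camera axes: x right, y down, z forward; pixel columns grow to the right and rows downward; lengths in m; the calibration is good to about 2 mm. A picture is of the moment at which its call begins. camera_model takes no time and is no camera call.
- ticket.close_job(): hands the job in; it is judged then, once.
The state is a dict: "time": time; "joint_positions": joint angles; "qvel": joint speeds; "joint_torque": joint torques, N m; "tool_pos": TCP position; "ee_rot": TCP orientation; "wrist_force": force on the tool from outside, world axes, zero at the start; "wrist_torque": the same for the moment, N m; "width": finger opening in m; "finger_force": force on a finger pad.
Only numpy, scipy, OpenCV 4.12 (cv2) and the standard library are available. Lean on these libraries where they do the work, as an engineer would, in place of code of your own. Each camera call takes 0.05 s, during which the arm holds its last target. There are 200 camera calls.

TASK

Load the vibratory polisher: slide its hatch wide open, lift every metal dental arch up and off its peg and stand it upright in the machine's nearer well, and lower every ceramic ball into the farther well, setting each one down gently on the rubber liner without dropping or pressing it. When all the arches and balls are in, in whatever order, slide the hatch shut, fully home against its end frame, and leave everything else on the bench where it is.

Things in the scene. Friction and masses are not known exactly. Their poses are not given: they have to be found in the camera images.
- polisher: Vibratory polisher, a white box 212 (x) x 346 (y) x 100 mm high fixed to the bench; origin at the bench under its middle. x runs from its front (robot side) to its rear, y along the hatch's track. Aluminium tracks on both long sides and the pink end frame at its -y end stand 6 mm above the 100 mm rim. Two deep wells lie side by side in its -y half; a solid deck fills the +y half.
- work_well (a point): Centre of the flat floor of the polisher's nearer (work) well: 82 mm (x) by 156 mm (y), 88 mm deep below the rim. A steel divider 6 mm thick parts it from the farther well. Axes as the polisher.
- media_well (a point): Centre of the top face of the black rubber liner in the farther (media) well: 100 mm (x) by 156 mm (y), 70 mm deep from rim to liner. Three square seats (holes 20 mm wide) at y = -50, 0, +50 mm from this point, x = 0: a ball in a seat has its centre 15 mm above this point, beside the seats 18 mm. Axes as the polisher.
- liner: The black rubber liner in the media well, 98 x 154 mm, fixed. Origin under its centre, 18 mm below its top face.
- hatch (a joint): Sliding hatch on top of the polisher, m: 0 = fully home against the pink end frame at the machine's -y end, covering both wells; about 0.17 = fully open, towards the machine's +y; it starts slightly open. Friction about 1.5 N plus 8 N per m/s; it stays where left.
- hatch_handle (a point): Top centre of the hatch's handle, a pink bar 100 mm along x, 14 mm thick along y, 28 mm tall above the hatch plate (5 mm thick, 166 mm along y, handle in its middle). Axes as the polisher; the handle moves along y with the hatch.
- stand: Steel drip stand fixed to the bench; origin at bench level under the crossbar, which runs along y, 12 mm thick, top at 100 mm. Base plate 90 x 230 mm. Three round pegs 6 mm thick, at y = -75, 0, +75 mm, rise from it and run towards the stand's -x, axis 110 mm high; 50 mm out they turn up to a tip 125 mm high, 58 mm out (keep fingers to the left and right of the pegs).
- tray: Grey tray 184 x 172 mm with a low pink rim 5 mm thick, on a plinth, fixed; origin at the bench under its centre. Plate top 30 mm, rim top 37 mm above the bench. Four square seats 20 mm wide at x = +-31, y = +-25 mm; a ball in a seat has its centre 15 mm above the plate top.
- arch1: Metal dental arch on a hanger, 74 mm tall, 90 g, hung on a peg; may be absent. Origin at underside centre, z up. Base 34 (x) x 40 (y) x 12 mm, it stands on this; above it a loop in the y-z plane, 26 mm wide, 6 thick, its opening 18 wide from 12 to 42 mm height: the peg (along x) carries its top bar. Lift 14 to 22 mm to clear the upturned peg end. Blue round knob, 16 mm diameter, at 48 to 74 mm.
- arch2: Metal dental arch on a hanger, 74 mm tall, 90 g, hung on a peg; may be absent. Origin at underside centre, z up. Base 34 (x) x 40 (y) x 12 mm, it stands on this; above it a loop in the y-z plane, 26 mm wide, 6 thick, its opening 18 wide from 12 to 42 mm height: the peg (along x) carries its top bar. Lift 14 to 22 mm to clear the upturned peg end. Blue round knob, 16 mm diameter, at 48 to 74 mm.
- arch3: Metal dental arch on a hanger, 74 mm tall, 90 g, hung on a peg; may be absent. Origin at underside centre, z up. Base 34 (x) x 40 (y) x 12 mm, it stands on this; above it a loop in the y-z plane, 26 mm wide, 6 thick, its opening 18 wide from 12 to 42 mm height: the peg (along x) carries its top bar. Lift 14 to 22 mm to clear the upturned peg end. Blue round knob, 16 mm diameter, at 48 to 74 mm.
- ball1: Glazed ceramic polishing ball, 36 mm in diameter, about 85 g, in one of the tray's seats; may be absent. Origin at its centre (it may roll).
- ball2: Glazed ceramic polishing ball, 36 mm in diameter, about 85 g, in one of the tray's seats; may be absent. Origin at its centre (it may roll).
- ball3: Glazed ceramic polishing ball, 36 mm in diameter, about 85 g, in one of the tray's seats; may be absent. Origin at its centre (it may roll).
- ball4: Glazed ceramic polishing ball, 36 mm in diameter, about 85 g, in one of the tray's seats; may be absent. Origin at its centre (it may roll).
- spray: Bystander, not to be disturbed: yellow spray bottle, 52 mm wide, 170 tall. Origin at its underside.
- mug: Bystander, not to be disturbed: white mug, 76 mm wide, 85 tall. Origin at its underside.
- jar: Bystander, not to be disturbed: amber jar, 64 mm wide, 75 tall. Origin at its underside.
- spatula: Bystander, not to be disturbed: spatula lying flat, wooden handle. Origin at its underside.
- wax_tin: Bystander, not to be disturbed: flat aluminium tin, 60 mm wide, 22 tall. Origin at its underside.
- plaster_cast: Bystander, not to be disturbed: round plaster cast, 60 mm wide, 40 tall. Origin at its underside.
- bur_block: Bystander, not to be disturbed: green block 50 x 90 x 30 mm. Origin at its underside.
There are look-alikes about, which are no part of the job. Leave any purple look-alike of the arch2 alone.

How it is judged:
By the outcome, as a careful person would: the job done as asked, in the order asked, and still so for the second after the job is handed in, with the robot touching nothing.
Of arch1, arch2, arch3 only 2 to 3 are there at a start; the rules pass over those that are not, and their reading is None.
Of ball1, ball2, ball3, ball4 only 2 to 3 are there at a start; the rules pass over those that are not, and their reading is None.
At some moment in a run one of ball1, ball2, ball3, ball4 may be knocked a few centimetres aside while the robot is not near it.
It also fails if it takes over 210 s, if anything falls off the work surface, if the arm or the gripper's body presses on something with over 40 N, if the wrist force passes 120 N, or if a joint passes its speed limit or range.

## Working session

There is one attempt and no reset: what is moved stays moved. The work goes in short steps, Python scripts to look and compute and a tool call to move; the robot and the scene stay as the last step left them, time stands still between calls to the robot, and variables do not carry over. Pictures are saved under pics/ and viewed, at most 14 in all, crops included, and the job is handed in when it is done.

Besides the shell and the picture viewer there is one more tool, called as name(argument=value, ...) on one line, values as JSON. send_rows: Moves the arm, as the interface text tells. Its arguments: {"type":"object","properties":{"rows":{"type":"array"},"grip":{"type":"number"}},"required":["rows"]}

```bash
mkdir -p pics; ls
cat > h.py <<'E'
import numpy as np, cv2
from bench import sensors, optics, ticket
def snap(n,f):
    im=optics.snapshot(n); cv2.imwrite('pics/'+f,im[:,:,::-1]); return im
def ray(n,u,v,z):
    m=optics.camera_model(n); f=210/np.tan(np.radians(m['vertical_fov'])/2)
    R=np.array(m['R']);t=np.array(m['t']); c=-R.T@t
    d=R.T@np.array([(u-m['cx'])/f,(v-m['cy'])/f,1]); return c+d*(z-c[2])/d[2]
def proj(n,X):
    m=optics.camera_model(n); f=210/np.tan(np.radians(m['vertical_fov'])/2)
    p=np.array(m['R'])@np.array(X)+np.array(m['t']); return p[:2]/p[2]*f+[m['cx'],m['cy']]
E
python3 - <<'E'
from h import *
a=snap('scene','s0.png');b=snap('top','t0.png')
for n in('scene','top'):
    m=optics.camera_model(n);print(n,m, -np.array(m['R']).T@np.array(m['t']))
print(sensors.get_obs())
E
```

```text
pics
scene {'vertical_fov': 56.48956751247076, 'cx': 274.8580144374224, 'cy': 207.9973074817122, 'R': array([[-0.8198504 ,  0.5724068 , -0.01399175],
       [ 0.48271546,  0.67783137, -0.55455425],
       [-0.30794658, -0.46140556, -0.83202993]]), 't': array([ 0.41921077, -0.18557848,  1.15878028])} [0.79011414 0.42049949 0.86709204]
top {'vertical_fov': 43.59052211343583, 'cx': 280.4083356396746, 'cy': 206.8929415052993, 'R': array([[-0.02260677, -0.99954746,  0.01984484],
       [-0.98611186,  0.01902723, -0.16498897],
       [ 0.16453671, -0.0232991 , -0.98609575]]), 't': array([-0.00937675,  0.51451477,  1.26456028])} [0.29909055 0.01030083 1.33205286]
{'time': 0.1, 'joint_positions': array([-1.37409935e+00,  8.78811658e-02,  1.37205475e+00,  1.29193139e-05,
        1.68357798e+00, -1.03100048e-01]), 'qvel': array([ 0.00217265, -0.00186695, -0.00296898,  0.00103485, -0.00122356,
       -0.00031944]), 'joint_torque': array([ 2.18428489e-03, -3.41251981e+01, -3.03301406e+01,  7.20711937e-02,
        3.04222573e-02, -9.98614610e-05]), 'tool_pos': array([ 0.16233557, -0.52499726,  0.20054571]), 'ee_rot': array([-3.13968293e+00, -2.10501737e-04,  2.99798265e-01]), 'wrist_force': array([0.53094394, 0.38272255, 0.29747298]), 'wrist_torque': array([-0.00752584, -0.01782067,  0.0217484 ]), 'finger_force': 0.0, 'width': 0.09419318515223965}
```

View pics/s0.png

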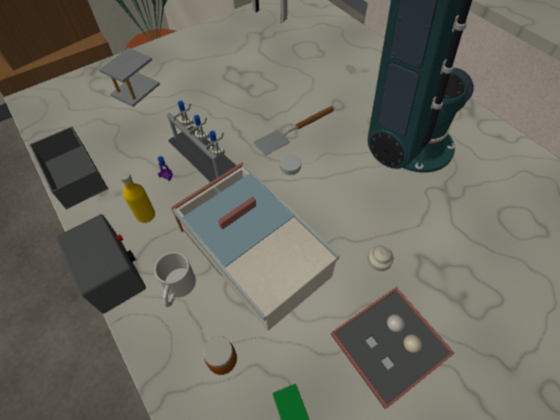

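View pics/t0.png

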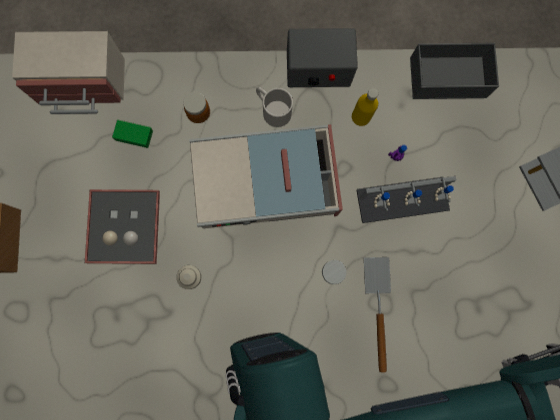

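The top view shows the polisher around (265,175), hatch handle at (287,170), and two balls at (110,238) and (131,238) in the tray. The stand has three arches, knobs at about (385,196), (417,188), (448,188); the purple look-alike is at (398,153). I'll zoom in for detail.

Run:
```python
from h import *
a=cv2.imread('pics/s0.png');b=cv2.imread('pics/t0.png')
c=cv2.resize(b[165:228,350:465],None,fx=6.9,fy=4.75*1.45,interpolation=2)
d=cv2.resize(a[90:185,155:240],None,fx=4.5,fy=4.5,interpolation=2)
H=600
c=cv2.resize(b[140:230,350:465],(460,360));d=cv2.resize(a[90:190,150:235],(340,400))
o=np.zeros((600,800,3),np.uint8);o[:360,:460]=c;o[:400,460:]=d
cv2.imwrite('pics/z0.png',o)
cv2.imwrite('pics/z1.png',cv2.resize(b[115:235,185:350],(792,576),interpolation=2))
# blobs
for n,im in(('scene',a),('top',b)):
    hsv=cv2.cvtColor(im,cv2.COLOR_BGR2HSV)
    for nm,lo,hi in(('blue',(100,150,60),(125,255,255)),('pink',(0,70,60),(12,200,255)),('pink2',(170,70,60),(180,200,255)),('purple',(130,100,40),(160,255,255))):
        k,_,st,ce=cv2.connectedComponentsWithStats(cv2.inRange(hsv,lo,hi))
        print(n,nm,[(st[i].tolist(),ce[i].round(1).tolist()) for i in range(1,k) if st[i][4]>8])
```

```text
scene blue [([178, 101, 6, 10, 37], [180.8, 105.4]), ([194, 115, 6, 10, 41], [196.9, 119.7]), ([210, 131, 6, 10, 45], [212.3, 135.5]), ([158, 157, 7, 9, 37], [161.1, 160.8])]
scene pink [([150, 29, 6, 10, 25], [153.2, 32.6]), ([158, 28, 18, 10, 102], [164.9, 31.9]), ([145, 31, 7, 10, 21], [148.0, 34.7]), ([125, 32, 24, 18, 213], [136.8, 40.8]), ([171, 163, 72, 47, 307], [207.5, 185.5]), ([219, 198, 37, 30, 380], [236.8, 212.5]), ([176, 217, 7, 14, 30], [179.2, 224.2]), ([117, 234, 6, 7, 12], [120.1, 236.1]), ([331, 287, 123, 122, 1099], [389.9, 349.0])]
scene pink2 []
scene purple [([158, 165, 14, 15, 117], [165.2, 172.8])]
top blue [([400, 146, 7, 5, 25], [403.2, 147.8]), ([447, 186, 6, 6, 30], [449.5, 188.5]), ([415, 190, 7, 8, 41], [418.0, 192.8]), ([383, 192, 7, 8, 39], [386.1, 195.3])]
top pink [([16, 78, 105, 23, 701], [68.3, 83.5]), ([47, 93, 35, 3, 58], [64.3, 94.2]), ([28, 94, 16, 2, 29], [35.4, 94.4]), ([96, 102, 18, 1, 18], [104.5, 102.0]), ([328, 124, 15, 87, 306], [334.7, 167.3]), ([281, 149, 10, 43, 229], [285.7, 169.5]), ([85, 189, 75, 75, 729], [124.2, 228.4]), ([217, 224, 4, 3, 10], [218.2, 224.9])]
top pink2 []
top purple [([389, 147, 15, 14, 102], [396.5, 154.7])]
```

View pics/z0.png

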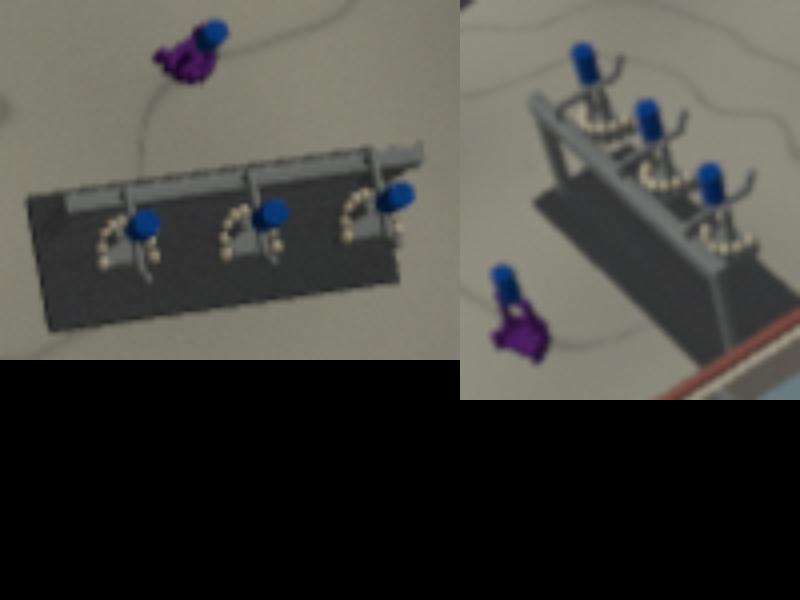

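View pics/z1.png

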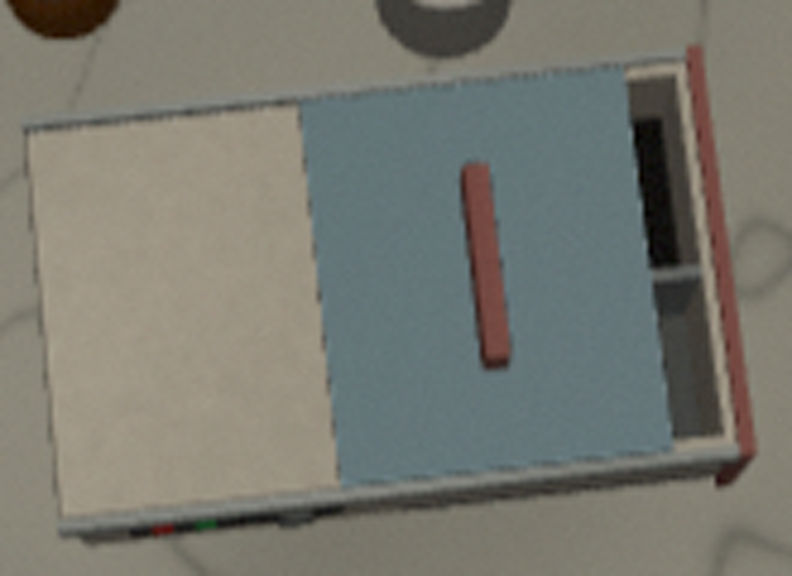

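```bash
cat >> h.py <<'E'
def tri(p,q):
    "scene px p, top px q"
    from scipy.optimize import least_squares
    r=least_squares(lambda X:np.r_[proj('scene',X)-p,proj('top',X)-q],[.5,0,.1]); return r.x.round(4),r.fun.round(1)
E
python3 - <<'E'
from h import *
for p,q in(((180.8,105.4),(449.5,188.5)),((196.9,119.7),(418,192.8)),((212.3,135.5),(386.1,195.3)),((161.1,160.8),(403.2,147.8))): print('knob',tri(p,q))
print('handle',tri((236.8,212.5),(285.7,169.5)))
b=cv2.imread('pics/t0.png')
z=lambda u,v:(u/4.8+185,v/4.8+115)
for nm,c,h in(('polLR',z(25,128),.106),('polLF',z(62,528),.106),('polRR',z(690,50),.106),('polRF',z(748,458),.106),('handleR',z(476,165),.133),('handleF',z(497,367),.133),('divider end',z(700,270),.1)): print(nm,ray('top',*c,h).round(4))
for nm,c,h in(('base LR',(357,190),.0),('base LF',(362,222),0),('base RF',(449.5,210),0),('barL',(367,191.5),.1),('barR',(455.5,178),.1)): print(nm,ray('top',*c,h).round(4))
g=cv2.cvtColor(b,cv2.COLOR_BGR2HSV);m=cv2.inRange(g[195:258,92:154],(0,0,120),(40,255,255))
k,_,st,ce=cv2.connectedComponentsWithStats(m)
for i in range(1,k):
  if st[i][4]>15: print('tray',st[i],ce[i]+[92,195],ray('top',*(ce[i]+[92,195]),.045).round(4),ray('top',*(ce[i]+[92,195]),.03).round(4))
for c in((88,190),(159,190),(157.5,264),(86.5,263)): print('rim',ray('top',*c,.037).round(4))
E
```

```text
knob (array([ 0.5351, -0.4155,  0.1324]), array([-0.1, -0. , -0.1,  0.1]))
knob (array([ 0.526 , -0.3403,  0.1325]), array([-0.2, -0. , -0.1,  0.2]))
knob (array([ 0.5215, -0.265 ,  0.1332]), array([-0.1, -0. , -0.1,  0.1]))
knob (array([ 0.6553, -0.3314,  0.0613]), array([-0.2, -0. , -0.1,  0.1]))
handle (array([ 0.5912, -0.0333,  0.1206]), array([ 0.2,  0.1,  0.2, -0.2]))
polLR [0.6672 0.195  0.106 ]
polLF [0.4643 0.1759 0.106 ]
polRR [ 0.7025 -0.1409  0.106 ]
polRF [ 0.4924 -0.1617  0.106 ]
handleR [ 0.6365 -0.03    0.133 ]
handleF [ 0.5352 -0.0378  0.133 ]
divider end [ 0.5894 -0.1424  0.1   ]
base LR [ 0.5619 -0.2208  0.    ]
base LF [ 0.478  -0.2298  0.    ]
base RF [ 0.5048 -0.4583  0.    ]
barL [ 0.5381 -0.2274  0.1   ]
barR [ 0.5673 -0.4437  0.1   ]
tray [19 17  6  6 23] [113.43478261 214.13043478] [0.5037 0.3917 0.045 ] [0.5061 0.3962 0.03  ]
tray [39 17  6  5 23] [133.56521739 213.69565217] [0.5038 0.3424 0.045 ] [0.5062 0.3463 0.03  ]
tray [12 36 12 10 98] [109.60204082 235.56122449] [0.4508 0.3995 0.045 ] [0.4526 0.404  0.03  ]
tray [33 36 12 10 89] [130.38202247 235.60674157] [0.4497 0.3489 0.045 ] [0.4514 0.3528 0.03  ]
rim [0.5672 0.459  0.037 ]
rim [0.5639 0.2826 0.037 ]
rim [0.3795 0.2834 0.037 ]
rim [0.3856 0.4558 0.037 ]
```

send_rows(rows=[[23, 27, 0, 0, 0, -0.05], [23, 27, 0, 0, 0, -0.05], [23, 27, 0, 0, 0, -0.05], [23, 27, 0, 0, 0, -0.05], [23, 27, 0, 0, 0, 0], [23, 27, 0, 0, 0, 0], [23, 27, 0, 0, 0, 0], [23, 27, 0, 0, 0, 0]], grip=50)

```text
time: 0.77
tool_pos: [0.347, -0.3078, 0.2012]
ee_rot: [-3.141, 0.0, 0.099]
wrist_force: [0.2, -0.8, -0.7]
width: 0.0502
finger_force: 0.0
```

send_rows(rows=[[24, 27, 0, 0, 0, 0], [24, 27, 0, 0, 0, 0], [24, 27, 0, 0, 0, 0], [24, 27, 0, 0, 0, 0], [24, 27, 0, 0, 0, 0], [24, 27, 0, 0, 0, 0], [24, 27, 0, 0, 0, 0], [24, 27, 0, 0, 0, 0]])

```text
time: 1.43
tool_pos: [0.5391, -0.0918, 0.201]
ee_rot: [-3.141, 0.001, 0.1]
wrist_force: [0.4, -0.8, 0.1]
width: 0.0499
finger_force: 0.0
```

send_rows(rows=[[24, 27, 0, 0, 0, 0], [24, 27, 0, 0, 0, 0], [0, 0, 0, 0, 0, 0], [0, 0, 0, 0, 0, 0]])

```text
time: 1.77
tool_pos: [0.5866, -0.038, 0.2001]
ee_rot: [-3.141, 0.003, 0.103]
wrist_force: [-0.2, -0.5, -0.0]
width: 0.0502
finger_force: 0.0
```

send_rows(rows=[[0, 2, -25, 0, 0, 0], [0, 1, -25, 0, 0, 0], [0, 0, -13, 0, 0, 0], [0, 0, 0, 0, 0, 0]])

```text
time: 2.1
tool_pos: [0.583, -0.0374, 0.1342]
ee_rot: [-3.14, 0.009, 0.098]
wrist_force: [0.7, -0.3, -0.8]
width: 0.0497
finger_force: 0.0
```

send_rows(rows=[[0, 0, 0, 0, 0, 0], [0, 0, 0, 0, 0, 0], [0, 0, 0, 0, 0, 0], [0, 0, 0, 0, 0, 0], [0, 0, 0, 0, 0, 0], [0, 0, 0, 0, 0, 0]], grip=0)

```text
time: 2.6
tool_pos: [0.5868, -0.0366, 0.1394]
ee_rot: [3.141, -0.001, 0.1]
wrist_force: [0.3, -0.5, 0.3]
width: 0.0136
finger_force: 0.0
```

send_rows(rows=[[-1.0, 10, 0, 0, 0, 0], [-1.7, 18, 0, 0, 0, 0], [-1.8, 19, 0, 0, 0, 0], [-1.8, 19, 0, 0, 0, 0], [-1.8, 19, 0, 0, 0, 0], [-1.8, 19, 0, 0, 0, 0], [-1.2, 13, 0, 0, 0, 0], [-0.9, 10, 0, 0, 0, 0]])

```text
time: 3.27
tool_pos: [0.5741, 0.0924, 0.1387]
ee_rot: [-3.141, 0.0, 0.101]
wrist_force: [0.4, -0.3, -0.0]
width: 0.0001
finger_force: 0.0
```

send_rows(rows=[[-0.5, 5, 0, 0, 0, 0], [-0.5, 5, 0, 0, 0, 0], [0, 0, 0, 0, 0, 0]])

```text
time: 3.52
tool_pos: [0.5734, 0.101, 0.1386]
ee_rot: [3.142, 0.0, 0.1]
wrist_force: [1.0, 0.0, -0.0]
width: 0.0004
finger_force: 0.0
```

Run:
```python
from h import *
a=snap('scene','s1.png');b=snap('top','t1.png')
o=np.hstack([cv2.resize(a[150:330,160:350],(380,360)),cv2.resize(b[110:290,170:360],(380,360))])[:,:,::-1]
cv2.imwrite('pics/z2.png',o)
```

```text
(no output)
```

View pics/z2.png

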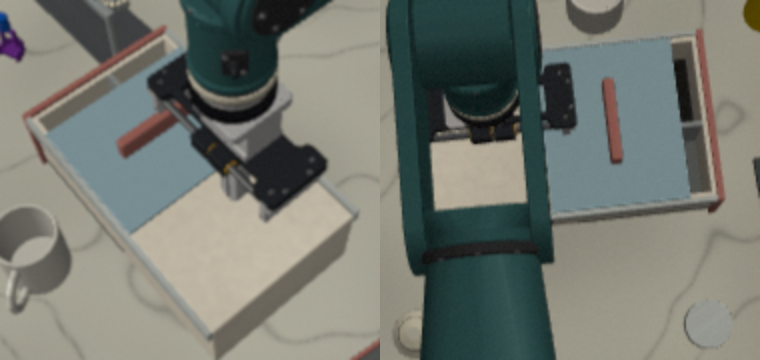

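Run:
```python
from h import *
o=sensors.get_obs();print(o['tool_pos'],o['width'],o['joint_positions'])
T=o['tool_pos']
for d in(.0,-.025,-.05): print(d,proj('scene',T+[0,0,d]),proj('top',T+[0,0,d]))
a=cv2.imread('pics/s1.png');b=cv2.imread('pics/t1.png')
o=np.hstack([cv2.resize(a[150:290,220:360],(400,400),interpolation=2),cv2.resize(b[125:225,190:290],(400,400),interpolation=2)])
cv2.imwrite('pics/z3.png',o)
```

```text
[0.57351166 0.10004601 0.13856883] 0.000540306158668619 [ 7.56233322e-02  1.78646775e-01  1.39345105e+00 -4.78001741e-04
  1.56956201e+00  1.54706990e+00]
0.0 [276.92767361 247.16659103] [228.92610914 175.90248483]
-0.025 [277.03900729 252.63866317] [229.73650028 178.25676372]
-0.05 [277.14496979 257.84674103] [230.51541143 180.51958963]
```

View pics/z3.png

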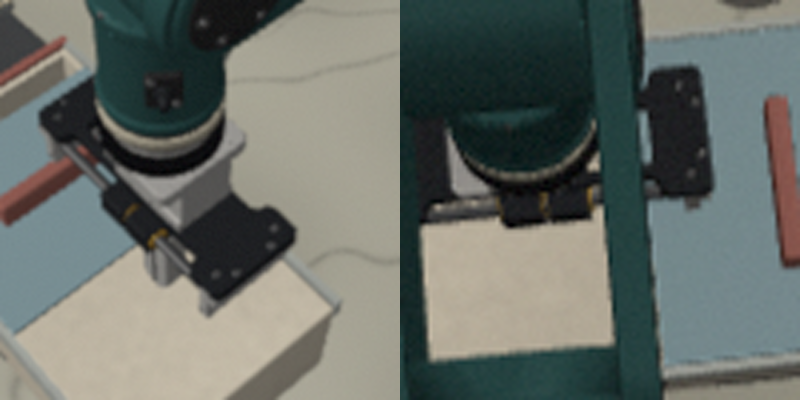

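send_rows(rows=[[0, 0, 25, 0, 0, 0], [2.5, -27, 0, 0, 0, 0], [2.5, -27, 0, 0, 0, 0], [2.5, -27, 0, 0, 0, 0], [2.5, -27, 0, 0, 0, 0], [2.5, -27, 0, 0, 0, 0], [0, 0, 0, 0, 0, 0], [0, 0, -20, 0, 0, 0]], grip=60)

```text
time: 4.28
tool_pos: [0.5887, -0.0373, 0.148]
ee_rot: [3.139, -0.009, 0.096]
wrist_force: [0.2, 0.7, 0.2]
width: 0.0507
finger_force: 0.0
```

send_rows(rows=[[0, 0, -6, 0, 0, 0], [0, 0, -3, 0, 0, 0], [0, 0, -2, 0, 0, 0], [0, 0, -1, 0, 0, 0], [0, 0, 0, 0, 0, 0]])

```text
time: 4.7
tool_pos: [0.5861, -0.0341, 0.132]
ee_rot: [3.141, -0.0, 0.1]
wrist_force: [0.3, 0.0, 0.9]
width: 0.0598
finger_force: 0.0
```

send_rows(rows=[[0, 0, 0, 0, 0, 0], [0, 0, 0, 0, 0, 0], [0, 0, 0, 0, 0, 0], [0, 0, 0, 0, 0, 0], [0, 0, 0, 0, 0, 0], [0, 0, 0, 0, 0, 0], [0, 0, 0, 0, 0, 0], [0, 0, 0, 0, 0, 0]], grip=0)

```text
time: 5.37
tool_pos: [0.5859, -0.0345, 0.1316]
ee_rot: [3.142, 0.0, 0.1]
wrist_force: [-0.0, 0.8, 0.5]
width: 0.0103
finger_force: 0.0
```

send_rows(rows=[[0, 0, 0, 0, 0, 0], [0, 0, 0, 0, 0, 0]])

```text
time: 5.53
tool_pos: [0.5859, -0.0345, 0.1316]
ee_rot: [3.142, 0.0, 0.1]
wrist_force: [0.5, -0.1, -0.5]
width: 0.0006
finger_force: 0.0
```

Run:
```python
from h import *
a=snap('scene','s2.png')[:,:,::-1];b=snap('top','t2.png')[:,:,::-1]
T=sensors.get_obs()['tool_pos']
a=a.copy();b=b.copy()
print([ (proj('scene',T+[0,0,d]),proj('top',T+[0,0,d])) for d in (0,-.025)])
o=np.hstack([cv2.resize(a[130:280,160:310],(400,400),interpolation=2),cv2.resize(b[100:250,215:365],(400,400),interpolation=2)])
cv2.imwrite('pics/z4.png',o)
```

```text
[(array([238.30491931, 208.3978551 ]), array([286.57801785, 170.39771645])), (array([239.2954884 , 214.37309563]), array([286.24966197, 172.83733566]))]
```

View pics/z4.png

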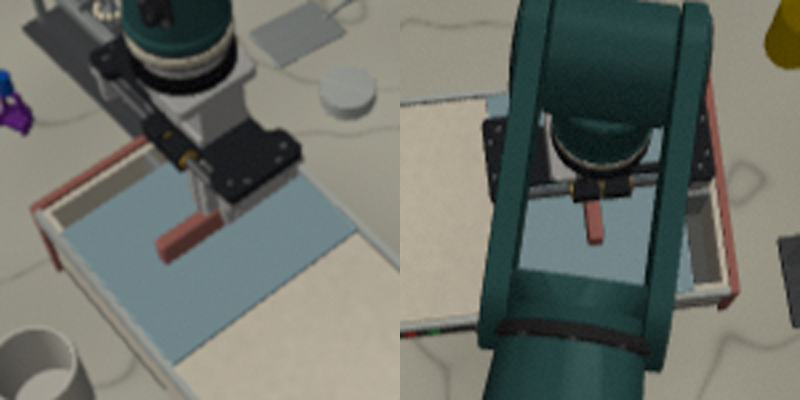

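send_rows(rows=[[0, 0, -1, 0, 0, 0], [0, 0, -1, 0, 0, 0], [0, 0, -1, 0, 0, 0], [0, 0, -1, 0, 0, 0], [0, 0, 0, 0, 0, 0]])

```text
time: 6.05
tool_pos: [0.5861, -0.0345, 0.1298]
ee_rot: [3.141, -0.001, 0.1]
wrist_force: [-2.0, 0.7, 6.5]
width: 0.0004
finger_force: 3.7
```

Run:
```python
from h import *
snap('scene','s3.png')
a=cv2.imread('pics/s0.png');b=cv2.imread('pics/s3.png')
f=lambda x:cv2.inRange(cv2.cvtColor(x,cv2.COLOR_BGR2HSV),(0,70,60),(12,200,255))>0
A=f(a)[195:232,215:260];B=f(b)[195:232,215:260]
for r in range(A.shape[0]): print(''.join('#' if x and y else 'o' if x else '+' if y else '.' for x,y in zip(A[r],B[r])),195+r)
o=np.hstack([cv2.resize(x[180:240,205:265],(400,400),interpolation=2) for x in(a,b)])
cv2.imwrite('pics/z5.png',o)
```

```text
............................................. 195
............................................. 196
............................................. 197
....................................ooo...... 198
..................................oooooo..... 199
.................................ooooooo..... 200
...............................ooooooooo..... 201
..............................oooooooooo..... 202
............................ooooooooooooo.... 203
...........................oooooooooooooo.... 204
.........................oooooooooooooooo.... 205
........................oooooooooooooooo..... 206
......................oooooooooooooooo....... 207
.....................oooooooooooooooo........ 208
...................ooooooo#oooooooo.......... 209
..................###oooo##ooooooo........... 210
................+#####oo###ooooo............. 211
...............#############ooo.............. 212
..............###############o............... 213
............################................. 214
...........################.................. 215
.........################.................... 216
........################..................... 217
......################....................... 218
.....################........................ 219
....################......................... 220
....##############........................... 221
....#############............................ 222
....###########.............................. 223
.....#########............................... 224
.....#######................................. 225
.....######.................................. 226
......###.................................... 227
............................................. 228
............................................. 229
............................................. 230
............................................. 231
```

View pics/z5.png

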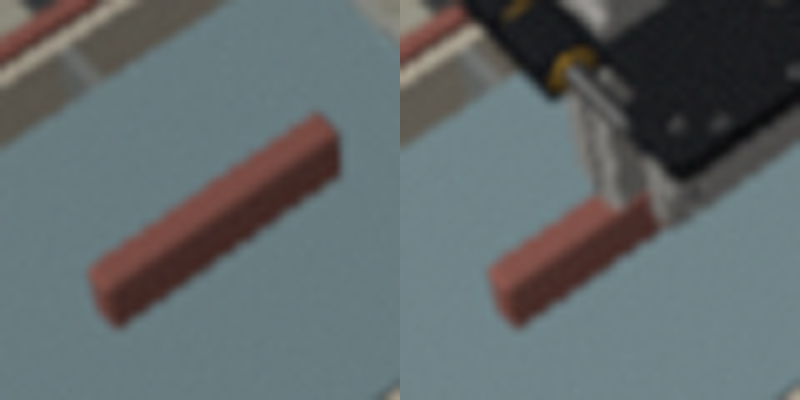

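The closed fingers appear to be sitting on top of the handle (mid-bar, around (242,212) in the scene view), so the tips may be higher than the nominal. I'll open them and feel for the plate.

send_rows(rows=[[0, 0, 8, 0, 0, 0], [0, 0, 0, 0, 0, 0], [0, 0, 0, 0, 0, 0], [0, 0, 0, 0, 0, 0], [0, 0, 0, 0, 0, 0], [0, 0, 0, 0, 0, 0], [0, 0, 0, 0, 0, 0], [0, 0, -4, 0, 0, 0]], grip=60)

```text
time: 6.77
tool_pos: [0.5864, -0.0346, 0.1321]
ee_rot: [3.141, -0.001, 0.1]
wrist_force: [-0.4, 0.3, 0.3]
width: 0.0503
finger_force: 0.0
```

send_rows(rows=[[0, 0, -3, 0, 0, 0], [0, 0, -2, 0, 0, 0], [0, 0, -1, 0, 0, 0], [0, 0, -1, 0, 0, 0], [0, 0, 0, 0, 0, 0]])

```text
time: 7.18
tool_pos: [0.5858, -0.0345, 0.1242]
ee_rot: [-3.142, 0.001, 0.1]
wrist_force: [0.8, -0.1, 0.1]
width: 0.0603
finger_force: 0.0
```

send_rows(rows=[[0, 0, -4, 0, 0, 0], [0, 0, -3, 0, 0, 0], [0, 0, -3, 0, 0, 0], [0, 0, -2, 0, 0, 0], [0, 0, 0, 0, 0, 0]])

```text
time: 7.6
tool_pos: [0.5854, -0.0344, 0.1117]
ee_rot: [-3.141, 0.001, 0.1]
wrist_force: [0.5, -0.7, 0.4]
width: 0.0603
finger_force: 0.0
```

send_rows(rows=[[0, 0, -2, 0, 0, 0], [0, 0, -2, 0, 0, 0], [0, 0, -1, 0, 0, 0], [0, 0, 0, 0, 0, 0]])

```text
time: 7.93
tool_pos: [0.5858, -0.0345, 0.1073]
ee_rot: [-3.142, 0.001, 0.1]
wrist_force: [0.7, -0.0, -0.4]
width: 0.06
finger_force: 0.0
```

send_rows(rows=[[0, 0, 0, 0, 0, 0], [0, 0, 0, 0, 0, 0], [0, 0, 0, 0, 0, 0], [0, 0, 0, 0, 0, 0], [0, 0, 0, 0, 0, 0], [0, 0, 0, 0, 0, 0], [0, 0, 0, 0, 0, 0], [0, 0, 0, 0, 0, 0]], grip=0)

```text
time: 8.6
tool_pos: [0.5859, -0.0341, 0.1076]
ee_rot: [-3.141, 0.0, 0.1]
wrist_force: [-0.6, 0.2, 0.8]
width: 0.0137
finger_force: 30.0
```

send_rows(rows=[[0, 0, 0, 0, 0, 0], [0, 0, 0, 0, 0, 0]])

```text
time: 8.77
tool_pos: [0.5859, -0.0341, 0.1076]
ee_rot: [-3.141, 0.0, 0.1]
wrist_force: [-0.7, 1.4, -0.1]
width: 0.0142
finger_force: 30.0
```

Gripped (14.2 mm, 30 N): the true tip sits about 28 mm higher than the reported pose implies. Now I'll slide the hatch open.

send_rows(rows=[[-1.0, 10, 0, 0, 0, 0], [-1.7, 18, 0, 0, 0, 0], [-1.8, 19, 0, 0, 0, 0], [-1.8, 19, 0, 0, 0, 0], [-1.8, 19, 0, 0, 0, 0], [-1.8, 19, 0, 0, 0, 0], [-1.2, 13, 0, 0, 0, 0], [-0.9, 10, 0, 0, 0, 0]])

```text
time: 9.43
tool_pos: [0.5739, 0.0934, 0.1076]
ee_rot: [3.14, -0.0, 0.1]
wrist_force: [0.7, -3.1, -0.1]
width: 0.014
finger_force: 30.0
```

send_rows(rows=[[-0.6, 7, 0, 0, 0, 0], [-0.4, 4, 0, 0, 0, 0], [-0.3, 3, 0, 0, 0, 0], [0, 0, 0, 0, 0, 0]])

```text
time: 9.77
tool_pos: [0.5726, 0.1065, 0.1077]
ee_rot: [3.141, 0.0, 0.1]
wrist_force: [0.1, -1.3, 1.0]
width: 0.014
finger_force: 30.0
```

Run:
```python
from h import *
o=sensors.get_obs();print(o['tool_pos'],o['width'],o['wrist_force'])
for z in(.105,.133): print(z,proj('scene',[.5861,-.0345,z]), proj('scene',[.5835,-.0225,z]))
```

```text
[0.57264622 0.10651885 0.10766398] 0.013983233767165155 [ 0.10250132 -1.30263425  1.03883731]
0.105 [239.28586699 214.7770232 ] [242.99931394 217.79347507]
0.133 [238.174594   208.08586194] [241.98049312 211.14621734]
```

send_rows(rows=[[-0.3, 3, 0, 0, 0, 0], [-0.2, 2, 0, 0, 0, 0], [-0.2, 2, 0, 0, 0, 0], [0, 0, 0, 0, 0, 0]])

```text
time: 10.1
tool_pos: [0.5726, 0.1065, 0.1076]
ee_rot: [3.129, 0.001, 0.096]
wrist_force: [1.0, -17.2, 0.5]
width: 0.014
finger_force: 30.1
```

send_rows(rows=[[0.5, -6, 0, 0, 0, 0], [0, 0, 0, 0, 0, 0], [0, 0, 0, 0, 0, 0], [0, 0, 0, 0, 0, 0]], grip=44)

```text
time: 10.43
tool_pos: [0.5723, 0.1081, 0.1076]
ee_rot: [-3.14, 0.0, 0.1]
wrist_force: [-0.3, -0.9, 0.0]
width: 0.0369
finger_force: 0.0
```

send_rows(rows=[[0, 0, 20, 0, 0, 0], [0, 0, 20, 0, 0, 0], [0, 0, 15, 0, 0, 0], [0, 0, 10, 0, 0, 0], [0, -30, 0, 0, 0, 0], [0, -35, 0, 0, 0, 0], [0, -35, 0, 0, 0, 0], [0, -35, 0, 0, 0, 0]])

```text
time: 11.1
tool_pos: [0.5721, -0.0279, 0.1724]
ee_rot: [-3.141, 0.0, 0.102]
wrist_force: [-0.4, -0.1, 1.1]
width: 0.044
finger_force: 0.0
```

send_rows(rows=[[-15, -35, 0, 0, 0, 0], [-15, -35, 0, 0, 0, 0], [-15, -35, 0, 0, 0, 0], [-15, -35, 0, 0, 0, 0], [-15, -35, 0, 0, 0, 0], [-15, -35, 0, 0, 0, 0], [-15, -10, 0, 0, 0, 0], [0, 0, 0, 0, 0, 0]])

```text
time: 11.77
tool_pos: [0.4652, -0.2497, 0.1722]
ee_rot: [-3.142, 0.002, 0.095]
wrist_force: [-0.0, 0.4, 0.5]
width: 0.044
finger_force: 0.0
```

Run:
```python
from h import *
snap('scene','s4.png');b=snap('top','t4.png')
a=cv2.imread('pics/s4.png');b=cv2.imread('pics/t4.png')
o=np.hstack([cv2.resize(a[100:240,150:290],(400,400),interpolation=2),cv2.resize(b[110:250,200:340],(400,400),interpolation=2)])
cv2.imwrite('pics/z6.png',o)
o=sensors.get_obs();print(o['tool_pos'],o['width'])
for n,im in(('scene',a),('top',b)):
    hsv=cv2.cvtColor(im,cv2.COLOR_BGR2HSV)
    for nm,lo,hi in(('blue',(100,150,60),(125,255,255)),('pink',(0,70,60),(12,200,255))):
        k,_,st,ce=cv2.connectedComponentsWithStats(cv2.inRange(hsv,lo,hi))
        print(n,nm,[(st[i].tolist(),ce[i].round(1).tolist()) for i in range(1,k) if st[i][4]>8 and ce[i][1]>90])
```

```text
[ 0.46746154 -0.24717745  0.17245746] 0.043877420202359026
scene blue [([178, 101, 6, 10, 37], [180.9, 105.4]), ([194, 115, 6, 10, 41], [196.9, 119.7]), ([210, 131, 6, 10, 45], [212.3, 135.5]), ([158, 157, 7, 9, 37], [161.1, 160.8])]
scene pink [([171, 163, 72, 47, 306], [207.6, 185.5]), ([175, 216, 8, 15, 33], [178.9, 223.8]), ([117, 234, 6, 8, 13], [120.1, 236.5]), ([258, 238, 38, 34, 390], [276.5, 254.4]), ([331, 287, 123, 122, 1084], [390.3, 349.0])]
top blue [([399, 146, 8, 7, 36], [402.5, 148.7])]
top pink [([28, 91, 16, 8, 46], [34.6, 94.5]), ([328, 124, 15, 92, 313], [334.8, 169.3]), ([222, 156, 10, 42, 243], [226.7, 176.3]), ([85, 189, 75, 75, 734], [124.2, 228.5]), ([217, 224, 4, 3, 10], [218.3, 224.9])]
```

View pics/z6.png

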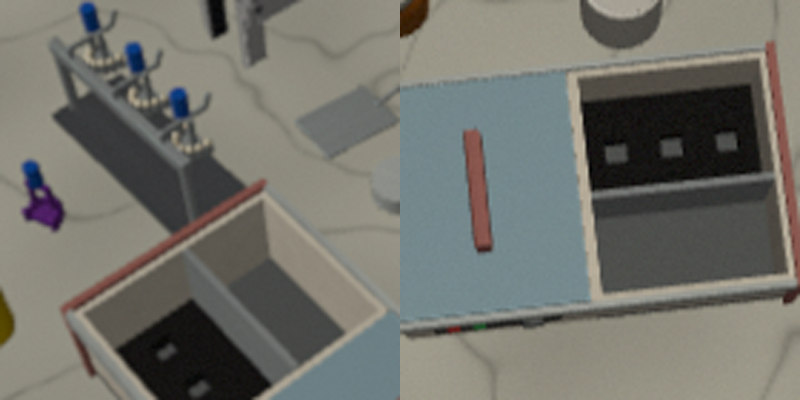

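Run:
```python
from h import *
T=np.array([.4675,-.2472,.1725]);yv=np.array([-.0998,.995,0])
for dz in(.003,-.025):
  for s in(-.028,.028):
    print(dz,s,proj('scene',T+yv*s+[0,0,dz]))
S=[ray('top',(u-400)/2.857+200,v/2.857+110,.030)[:2] for u,v in((617,153),(671,147),(727,142))]
print('seats',np.round(S,4),S[0]-S[2])
b=cv2.imread('pics/t4.png')
g=cv2.cvtColor(b,cv2.COLOR_BGR2GRAY)[145:178,265:325]
k,_,st,ce=cv2.connectedComponentsWithStats((g>60).astype(np.uint8))
for i in range(1,k):
  if 8<st[i][4]<90:print(ce[i]+[265,145],st[i],[ray('top',*(ce[i]+[265,145]),z)[:2].round(4) for z in(.03,.02,.012)])
m=cv2.inRange(cv2.cvtColor(b,cv2.COLOR_BGR2HSV),(0,0,0),(180,255,45))
m[:, :255]=0;m[:,330:]=0;m[:135]=0;m[180:]=0
c=max(cv2.findContours(m,0,2)[0],key=cv2.contourArea);print(cv2.minAreaRect(c))
# inner rim / work floor by colours later
for u,v in((590,190),(770,175),(600,295),(778,278)): print('ck',ray('top',(u-400)/2.857+200,v/2.857+110,.012 if v>200 else .1).round(4))
```

```text
0.003 -0.028 [225.24474154 112.77694573]
0.003 0.028 [238.70605071 124.54544162]
-0.025 -0.028 [226.5303945  120.91750269]
-0.025 0.028 [239.70727639 132.60664558]
seats [[ 0.6285 -0.0116]
 [ 0.6332 -0.06  ]
 [ 0.6369 -0.1103]] [-0.00838483  0.09861594]
[313.74285714 159.25714286] [46 12  7  6 35] [array([ 0.6381, -0.1085]), array([ 0.6407, -0.1094]), array([ 0.6428, -0.1101])]
[294.57142857 161.34285714] [27 14  7  6 35] [array([ 0.6335, -0.0593]), array([ 0.6361, -0.0598]), array([ 0.6381, -0.0602])]
[274.92105263 163.23684211] [ 7 16  7  6 38] [array([ 0.6294, -0.009 ]), array([ 0.632 , -0.0092]), array([ 0.634 , -0.0093])]
((294.5567321777344, 157.52964782714844), (30.85909652709961, 59.80059814453125), 83.8844985961914)
ck [0.5793 0.0129 0.1   ]
ck [ 0.5895 -0.1392  0.1   ]
ck [0.5035 0.0059 0.012 ]
ck [ 0.5157 -0.1534  0.012 ]
```

Hatch fully open; wells clear, seats seen at (275,163), (295,161), (314,159), tip offset confirmed. Picking the arch nearest the machine.

send_rows(rows=[[18, -6, 0, 0, 0, 0], [18, -6, 0, 0, 0, 0], [18, -6, 0, 0, 0, 0], [0, 0, -20, 0, 0, 0], [0, 0, -18, 0, 0, 0], [0, 0, -10, 0, 0, 0], [0, 0, -5, 0, 0, 0], [0, 0, 0, 0, 0, 0]])

```text
time: 12.53
tool_pos: [0.5212, -0.2639, 0.118]
ee_rot: [-3.139, 0.002, 0.101]
wrist_force: [0.0, -0.2, -0.2]
width: 0.0439
finger_force: 0.0
```

send_rows(rows=[[0, 0, 0, 0, 0, 0], [0, 0, 0, 0, 0, 0], [0, 0, 0, 0, 0, 0], [0, 0, 0, 0, 0, 0], [0, 0, 0, 0, 0, 0], [0, 0, 0, 0, 0, 0], [0, 0, 0, 0, 0, 0]], grip=0)

```text
time: 13.12
tool_pos: [0.5218, -0.2658, 0.1205]
ee_rot: [3.141, -0.001, 0.1]
wrist_force: [-0.7, 0.6, 3.2]
width: 0.0156
finger_force: 29.8
```

send_rows(rows=[[0, 0, 8, 0, 0, 0], [0, 0, 10, 0, 0, 0], [0, 0, 0, 0, 0, 0], [-12, -1.3, 0, 0, 0, 0], [-16, -1.8, 0, 0, 0, 0], [-16, -1.8, 0, 0, 0, 0], [-16, -1.8, 0, 0, 0, 0], [0, 0, 0, 0, 0, 0]])

```text
time: 13.78
tool_pos: [0.4594, -0.2726, 0.1379]
ee_rot: [3.141, 0.001, 0.098]
wrist_force: [1.0, 0.4, -0.6]
width: 0.0157
finger_force: 29.7
```

send_rows(rows=[[0, 0, 25, 0, 0, 0], [0, 0, 25, 0, 0, 0], [8, 30, 0, 0, 0, 0], [10, 35, 0, 0, 0, 0], [10, 35, 0, 0, 0, 0], [10, 35, 0, 0, 0, 0], [10, 35, 0, 0, 0, 0], [10, 35, 0, 0, 0, 0]])

```text
time: 14.45
tool_pos: [0.5204, -0.0652, 0.188]
ee_rot: [3.141, -0.001, 0.1]
wrist_force: [0.4, -0.6, -0.7]
width: 0.0153
finger_force: 29.9
```

send_rows(rows=[[10, 30, 0, 0, 0, 0], [6, 18, 0, 0, 0, 0], [0, 0, 0, 0, 0, 0], [0, 0, 0, 0, 0, 0]])

```text
time: 14.78
tool_pos: [0.536, -0.0182, 0.1876]
ee_rot: [3.141, -0.0, 0.102]
wrist_force: [0.9, 0.3, -1.4]
width: 0.0153
finger_force: 29.9
```

send_rows(rows=[[-3.5, -1.5, -20, 0, 0, 0], [0, 0, -25, 0, 0, 0], [0, 0, -25, 0, 0, 0], [0, 0, -25, 0, 0, 0], [0, 0, -15, 0, 0, 0], [0, 0, -8, 0, 0, 0], [0, 0, -3, 0, 0, 0], [0, 0, 0, 0, 0, 0]])

```text
time: 15.45
tool_pos: [0.5319, -0.0215, 0.0665]
ee_rot: [3.141, 0.0, 0.099]
wrist_force: [-0.4, 0.3, -1.4]
width: 0.015
finger_force: 29.9
```

send_rows(rows=[[0, 0, -2, 0, 0, 0], [0, 0, -1, 0, 0, 0], [0, 0, -1, 0, 0, 0], [0, 0, -1, 0, 0, 0], [0, 0, 0, 0, 0, 0]])

```text
time: 15.87
tool_pos: [0.5325, -0.0206, 0.0623]
ee_rot: [3.141, -0.002, 0.1]
wrist_force: [0.5, 0.2, 0.8]
width: 0.0154
finger_force: 29.9
```

send_rows(rows=[[0, 0, 0, 0, 0, 0], [0, 0, 0, 0, 0, 0], [0, 0, 0, 0, 0, 0], [0, 0, 0, 0, 0, 0]], grip=25)

```text
time: 16.2
tool_pos: [0.5319, -0.0207, 0.0616]
ee_rot: [3.141, -0.0, 0.1]
wrist_force: [0.0, -0.8, -0.1]
width: 0.0251
finger_force: 0.0
```

send_rows(rows=[[0, 0, 8, 0, 0, 0], [0, 0, 20, 0, 0, 0], [0, 0, 30, 0, 0, 0], [0, 0, 30, 0, 0, 0], [0, 0, 25, 0, 0, 0], [-10, -35, 0, 0, 0, 0], [-10, -35, 0, 0, 0, 0], [-10, -35, 0, 0, 0, 0]])

```text
time: 16.87
tool_pos: [0.5021, -0.1264, 0.1764]
ee_rot: [3.14, -0.002, 0.102]
wrist_force: [0.7, -0.0, 0.4]
width: 0.0253
finger_force: 0.0
```

send_rows(rows=[[-10, -35, 0, 0, 0, 0], [-10, -35, 0, 0, 0, 0], [-10, -35, 0, 0, 0, 0], [10, -35, 0, 0, 0, 0], [15, -35, 0, 0, 0, 0], [19, -35, 0, 0, 0, 0], [0, -4, 0, 0, 0, 0], [0, 0, 0, 0, 0, 0]], grip=44)

```text
time: 17.53
tool_pos: [0.5157, -0.3415, 0.1731]
ee_rot: [-3.14, 0.002, 0.097]
wrist_force: [-0.8, 1.5, 0.7]
width: 0.0437
finger_force: 0.0
```

send_rows(rows=[[10, 0, 0, 0, 0, 0], [0, 0, 0, 0, 0, 0], [0, 0, -20, 0, 0, 0], [0, 0, -18, 0, 0, 0], [0, 0, -11, 0, 0, 0], [0, 0, -5, 0, 0, 0], [0, 0, 0, 0, 0, 0]])

```text
time: 18.12
tool_pos: [0.5254, -0.3382, 0.1196]
ee_rot: [-3.14, 0.002, 0.101]
wrist_force: [0.6, 0.7, -0.4]
width: 0.0441
finger_force: 0.0
```

send_rows(rows=[[0, 0, 0, 0, 0, 0], [0, 0, 0, 0, 0, 0], [0, 0, 0, 0, 0, 0], [0, 0, 0, 0, 0, 0], [0, 0, 0, 0, 0, 0], [0, 0, 0, 0, 0, 0], [0, 0, 0, 0, 0, 0]], grip=0)

```text
time: 18.7
tool_pos: [0.5263, -0.3401, 0.1215]
ee_rot: [3.14, -0.001, 0.1]
wrist_force: [0.4, 0.7, 3.3]
width: 0.0153
finger_force: 29.7
```

send_rows(rows=[[0, 0, 8, 0, 0, 0], [0, 0, 10, 0, 0, 0], [0, 0, 0, 0, 0, 0], [-12, -1.3, 0, 0, 0, 0], [-16, -1.8, 0, 0, 0, 0], [-16, -1.8, 0, 0, 0, 0], [-16, -1.8, 0, 0, 0, 0], [0, 0, 0, 0, 0, 0]])

```text
time: 19.37
tool_pos: [0.4637, -0.3468, 0.139]
ee_rot: [3.141, 0.001, 0.098]
wrist_force: [0.3, -0.4, -1.5]
width: 0.0156
finger_force: 29.7
```

send_rows(rows=[[0, 0, 25, 0, 0, 0], [0, 0, 25, 0, 0, 0], [8, 30, 0, 0, 0, 0], [10, 35, 0, 0, 0, 0], [10, 35, 0, 0, 0, 0], [10, 35, 0, 0, 0, 0], [10, 35, 0, 0, 0, 0], [10, 35, 0, 0, 0, 0]])

```text
time: 20.03
tool_pos: [0.5248, -0.1395, 0.1889]
ee_rot: [3.141, -0.001, 0.1]
wrist_force: [-0.1, 0.2, -0.7]
width: 0.015
finger_force: 29.9
```

send_rows(rows=[[10, 35, 0, 0, 0, 0], [4, 30, 0, 0, 0, 0], [0, 0, 0, 0, 0, 0], [0, 0, 0, 0, 0, 0]])

```text
time: 20.37
tool_pos: [0.5386, -0.0746, 0.1889]
ee_rot: [3.141, -0.001, 0.103]
wrist_force: [0.6, 0.4, -0.0]
width: 0.0151
finger_force: 29.9
```

send_rows(rows=[[-1.5, 5, -20, 0, 0, 0], [0, 0, -25, 0, 0, 0], [0, 0, -25, 0, 0, 0], [0, 0, -25, 0, 0, 0], [0, 0, -15, 0, 0, 0], [0, 0, -9, 0, 0, 0], [0, 0, -3, 0, 0, 0], [0, 0, 0, 0, 0, 0]])

```text
time: 21.03
tool_pos: [0.5363, -0.0722, 0.0663]
ee_rot: [3.142, 0.001, 0.099]
wrist_force: [0.1, -0.3, -0.6]
width: 0.0152
finger_force: 29.9
```

send_rows(rows=[[0, 0, -2, 0, 0, 0], [0, 0, -1, 0, 0, 0], [0, 0, -1, 0, 0, 0], [0, 0, 0, 0, 0, 0]])

```text
time: 21.37
tool_pos: [0.5369, -0.0715, 0.0633]
ee_rot: [3.141, -0.001, 0.1]
wrist_force: [-0.2, 0.4, -0.6]
width: 0.0152
finger_force: 29.9
```

send_rows(rows=[[0, 0, -1, 0, 0, 0], [0, 0, -0.5, 0, 0, 0], [0, 0, 0, 0, 0, 0]])

```text
time: 21.62
tool_pos: [0.5373, -0.0713, 0.0632]
ee_rot: [3.141, -0.002, 0.1]
wrist_force: [-1.1, 0.3, 5.7]
width: 0.0153
finger_force: 29.9
```

send_rows(rows=[[0, 0, 0, 0, 0, 0], [0, 0, 0, 0, 0, 0], [0, 0, 0, 0, 0, 0], [0, 0, 0, 0, 0, 0]], grip=25)

```text
time: 21.95
tool_pos: [0.5364, -0.0714, 0.0609]
ee_rot: [3.142, 0.0, 0.1]
wrist_force: [-0.2, -0.5, -0.0]
width: 0.0249
finger_force: 0.0
```

send_rows(rows=[[0, 0, 8, 0, 0, 0], [0, 0, 20, 0, 0, 0], [0, 0, 30, 0, 0, 0], [0, 0, 30, 0, 0, 0], [0, 0, 25, 0, 0, 0], [-12, -35, 0, 0, 0, 0], [-12, -35, 0, 0, 0, 0], [-12, -35, 0, 0, 0, 0]])

```text
time: 22.62
tool_pos: [0.5006, -0.1772, 0.1757]
ee_rot: [3.14, -0.002, 0.102]
wrist_force: [0.3, -0.5, 0.6]
width: 0.0251
finger_force: 0.0
```

send_rows(rows=[[-12, -35, 0, 0, 0, 0], [-12, -35, 0, 0, 0, 0], [-12, -35, 0, 0, 0, 0], [10, -35, 0, 0, 0, 0], [20, -35, 0, 0, 0, 0], [20, -35, 0, 0, 0, 0], [20, -28, 0, 0, 0, 0], [0, 0, 0, 0, 0, 0]], grip=44)

```text
time: 23.28
tool_pos: [0.5356, -0.4193, 0.1697]
ee_rot: [-3.14, 0.003, 0.096]
wrist_force: [-0.9, 0.4, -2.4]
width: 0.0438
finger_force: 0.0
```

send_rows(rows=[[1, -1, 0, 0, 0, 0], [0, 0, 0, 0, 0, 0], [0, 0, -20, 0, 0, 0], [0, 0, -18, 0, 0, 0], [0, 0, -10, 0, 0, 0], [0, 0, -5, 0, 0, 0], [0, 0, 0, 0, 0, 0]])

```text
time: 23.87
tool_pos: [0.5347, -0.414, 0.1206]
ee_rot: [-3.14, 0.001, 0.101]
wrist_force: [0.1, 1.1, 0.4]
width: 0.0441
finger_force: 0.0
```

send_rows(rows=[[0, 0, 0, 0, 0, 0], [0, 0, 0, 0, 0, 0], [0, 0, 0, 0, 0, 0], [0, 0, 0, 0, 0, 0], [0, 0, 0, 0, 0, 0], [0, 0, 0, 0, 0, 0], [0, 0, 0, 0, 0, 0]], grip=0)

```text
time: 24.45
tool_pos: [0.5358, -0.4154, 0.1222]
ee_rot: [3.141, -0.001, 0.1]
wrist_force: [-0.7, 1.2, 3.1]
width: 0.0157
finger_force: 29.5
```

send_rows(rows=[[0, 0, 8, 0, 0, 0], [0, 0, 10, 0, 0, 0], [0, 0, 0, 0, 0, 0], [-12, -1.3, 0, 0, 0, 0], [-16, -1.8, 0, 0, 0, 0], [-16, -1.8, 0, 0, 0, 0], [-18, -1.8, 0, 0, 0, 0], [0, 0, 0, 0, 0, 0]])

```text
time: 25.12
tool_pos: [0.4708, -0.4229, 0.1394]
ee_rot: [3.141, 0.002, 0.097]
wrist_force: [0.2, -0.4, -1.5]
width: 0.0156
finger_force: 29.7
```

send_rows(rows=[[0, 0, 25, 0, 0, 0], [0, 0, 25, 0, 0, 0], [8, 30, 0, 0, 0, 0], [9, 35, 0, 0, 0, 0], [9, 35, 0, 0, 0, 0], [9, 35, 0, 0, 0, 0], [9, 35, 0, 0, 0, 0], [9, 35, 0, 0, 0, 0]])

```text
time: 25.78
tool_pos: [0.5273, -0.2153, 0.1894]
ee_rot: [3.141, -0.001, 0.1]
wrist_force: [0.0, 0.4, -1.0]
width: 0.0149
finger_force: 30.0
```

send_rows(rows=[[8, 35, 0, 0, 0, 0], [6, 35, 0, 0, 0, 0], [1, 26, 0, 0, 0, 0], [0, 0, 0, 0, 0, 0], [0, 0, 0, 0, 0, 0]])

```text
time: 26.2
tool_pos: [0.5421, -0.1197, 0.1895]
ee_rot: [3.141, -0.001, 0.103]
wrist_force: [-0.2, -0.3, -1.0]
width: 0.0154
finger_force: 30.0
```

send_rows(rows=[[0, -1, -20, 0, 0, 0], [0, 0, -25, 0, 0, 0], [0, 0, -25, 0, 0, 0], [0, 0, -25, 0, 0, 0], [0, 0, -15, 0, 0, 0], [0, 0, -9, 0, 0, 0], [0, 0, -3, 0, 0, 0], [0, 0, 0, 0, 0, 0]])

```text
time: 26.87
tool_pos: [0.5413, -0.1229, 0.0667]
ee_rot: [-3.142, 0.001, 0.099]
wrist_force: [-0.1, 0.3, -0.7]
width: 0.0154
finger_force: 30.0
```

send_rows(rows=[[0, 0, -2, 0, 0, 0], [0, 0, -1, 0, 0, 0], [0, 0, -1, 0, 0, 0], [0, 0, -0.5, 0, 0, 0], [0, 0, 0, 0, 0, 0]])

```text
time: 27.28
tool_pos: [0.5425, -0.1223, 0.0643]
ee_rot: [3.14, -0.003, 0.1]
wrist_force: [-1.2, 0.2, 2.5]
width: 0.0149
finger_force: 30.0
```

send_rows(rows=[[0, 0, 0, 0, 0, 0], [0, 0, 0, 0, 0, 0], [0, 0, 0, 0, 0, 0]], grip=20)

```text
time: 27.53
tool_pos: [0.5412, -0.122, 0.0624]
ee_rot: [3.142, 0.0, 0.1]
wrist_force: [0.1, 0.2, 0.4]
width: 0.02
finger_force: 0.0
```

send_rows(rows=[[0, 0, 8, 0, 0, 0], [0, 0, 20, 0, 0, 0], [0, 0, 30, 0, 0, 0], [0, 0, 30, 0, 0, 0], [0, 0, 30, 0, 0, 0], [-30, 15, 0, 0, 0, 0], [-30, 15, 0, 0, 0, 0], [-30, 15, 0, 0, 0, 0]])

```text
time: 28.2
tool_pos: [0.4509, -0.0769, 0.1816]
ee_rot: [3.141, -0.001, 0.099]
wrist_force: [-0.2, 0.2, 0.8]
width: 0.02
finger_force: 0.0
```

send_rows(rows=[[-30, 15, 0, 0, 0, 0.1225], [-30, 15, 0, 0, 0, 0.1225], [-30, 15, 0, 0, 0, 0.1225], [0, 0, 0, 0, 0, 0.1225], [0, 0, 0, 0, 0, 0.1225], [0, 0, 0, 0, 0, 0.1225], [0, 0, 0, 0, 0, 0.1225], [0, 0, 0, 0, 0, 0.1225]], grip=64)

```text
time: 28.87
tool_pos: [0.3613, -0.032, 0.1812]
ee_rot: [3.141, -0.0, 1.086]
wrist_force: [0.1, -0.6, -1.2]
width: 0.0633
finger_force: 0.0
```

Run:
```python
from h import *
snap('scene','s5.png');snap('top','t5.png')
a=cv2.imread('pics/s5.png');b=cv2.imread('pics/t5.png')
P=[cv2.resize(x,(400,300),interpolation=2) for x in(a[130:235,165:305],b[110:215,210:350],a[282:410,320:470],b[180:275,75:180])]
cv2.imwrite('pics/z7.png',np.vstack([np.hstack(P[:2]),np.hstack(P[2:])]))
o=sensors.get_obs();print(o['tool_pos'],o['width'],o['ee_rot'])
for n,im,(r0,r1,c0,c1) in(('scene',a,(300,385,350,440)),('top',b,(195,258,92,154))):
    h=cv2.cvtColor(im,cv2.COLOR_BGR2HSV)[r0:r1,c0:c1]
    m=((h[...,2]>100)|(h[...,1]>70)).astype(np.uint8)
    for c in cv2.findContours(m,0,1)[0]:
        if cv2.contourArea(c)>40:
            (x,y),r=cv2.minEnclosingCircle(c); print(n,x+c0,y+r0,r,cv2.boundingRect(c),cv2.contourArea(c))
```

```text
[ 0.36136723 -0.03207157  0.18109489] 0.06411230812751069 [ 3.14081136e+00 -1.05956262e-04  1.07957298e+00]
scene 425.0 373.0 17.80459213256836 (61, 62, 29, 23) 303.0
scene 387.264705657959 362.95588302612305 6.088779449462891 (32, 57, 12, 13) 76.5
scene 360.5 369.5 17.902612686157227 (0, 55, 22, 30) 305.5
scene 371.0 342.0 5.385264873504639 (16, 37, 11, 11) 66.0
scene 411.5 343.5 9.300638198852539 (53, 35, 18, 18) 223.5
scene 394.5833320617676 322.5833339691162 8.632243156433105 (37, 15, 17, 17) 198.0
scene 421.5 320.0 26.575464248657227 (54, 0, 36, 41) 702.5
scene 365.0 310.5 18.309932708740234 (0, 0, 31, 22) 322.5
top 130.34615325927734 236.5 6.820927143096924 (32, 36, 14, 12) 118.0
top 109.66129112243652 236.91935348510742 6.978771686553955 (11, 36, 14, 13) 124.5
```

View pics/z7.png

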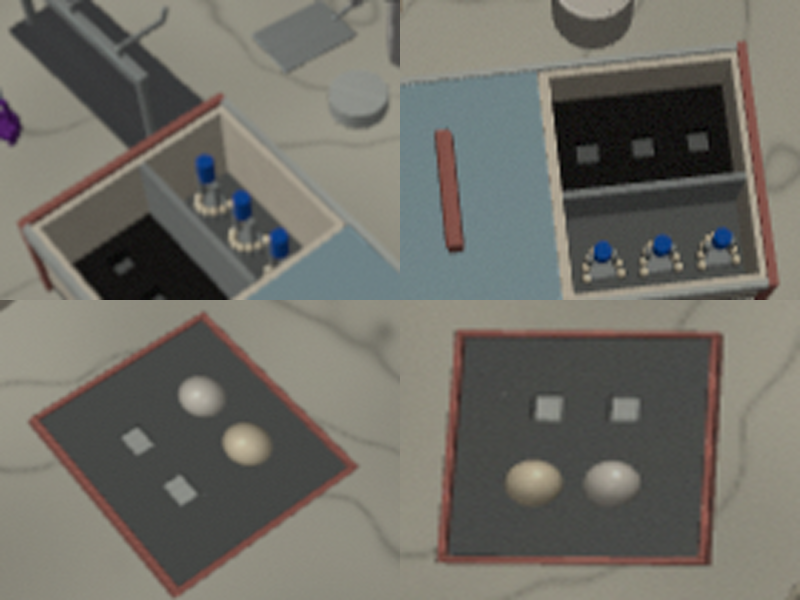

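Three arches stand upright in the work well. Two balls are in the front tray seats, scene (411.5,343.5) and (394.6,322.6), top (109.7,237) and (130.3,237).

Run:
```python
from h import *
print(tri((411.5,343.5),(109.7,236.9)),tri((394.6,322.6),(130.3,236.7)))
for p in((109.7,236.9),(130.3,236.7)): print(ray('top',*p,.045))
```

```text
(array([0.4479, 0.3995, 0.0429]), array([ 0.1,  0. ,  0.1, -0.1])) (array([0.4469, 0.3487, 0.046 ]), array([ 0.,  0.,  0., -0.]))
[0.44750403 0.39912242 0.045     ]
[0.44697151 0.34903398 0.045     ]
```

send_rows(rows=[[8, 34, 0, 0, 0, 0.1225], [8, 34, 0, 0, 0, 0.1225], [8, 34, 0, 0, 0, 0.1225], [8, 34, 0, 0, 0, 0.1225], [8, 34, 0, 0, 0, 0], [8, 34, 0, 0, 0, 0], [8, 34, 0, 0, 0, 0], [8, 34, 0, 0, 0, 0]])

```text
time: 29.63
tool_pos: [0.4255, 0.2418, 0.1809]
ee_rot: [3.141, 0.0, 1.567]
wrist_force: [-0.2, -0.8, 0.7]
width: 0.064
finger_force: 0.0
```

send_rows(rows=[[8, 34, 0, 0, 0, 0], [8, 34, 0, 0, 0, 0], [5, 34, 0, 0, 0, 0], [0, 6, 0, 0, 0, 0], [0, 0, 0, 0, 0, 0], [0, 0, 0, 0, 0, 0]])

```text
time: 30.13
tool_pos: [0.4462, 0.3475, 0.1804]
ee_rot: [-3.141, 0.001, 1.569]
wrist_force: [0.0, 0.4, 0.4]
width: 0.0642
finger_force: 0.0
```

send_rows(rows=[[0.5, 1, -30, 0, 0, 0], [0, 0, -35, 0, 0, 0], [0, 0, -35, 0, 0, 0], [0, 0, -25, 0, 0, 0], [0, 0, -13, 0, 0, 0], [0, 0, -8, 0, 0, 0], [0, 0, -3, 0, 0, 0], [0, 0, 0, 0, 0, 0]])

```text
time: 30.8
tool_pos: [0.4472, 0.348, 0.032]
ee_rot: [3.141, 0.0, 1.568]
wrist_force: [-0.6, 0.4, -0.2]
width: 0.0639
finger_force: 0.0
```

send_rows(rows=[[0, 0, 0, 0, 0, 0], [0, 0, -1, 0, 0, 0], [0, 0, 0, 0, 0, 0]])

```text
time: 31.05
tool_pos: [0.4478, 0.3493, 0.0321]
ee_rot: [3.139, -0.001, 1.57]
wrist_force: [0.3, 0.8, -0.6]
width: 0.064
finger_force: 0.0
```

send_rows(rows=[[0, 0, 0, 0, 0, 0], [0, 0, 0, 0, 0, 0], [0, 0, 0, 0, 0, 0], [0, 0, 0, 0, 0, 0], [0, 0, 0, 0, 0, 0], [0, 0, 0, 0, 0, 0], [0, 0, 0, 0, 0, 0]], grip=0)

```text
time: 31.63
tool_pos: [0.4463, 0.349, 0.0306]
ee_rot: [-3.14, 0.0, 1.57]
wrist_force: [-2.6, -0.4, 2.1]
width: 0.0346
finger_force: 30.0
```

send_rows(rows=[[0, 0, 5, 0, 0, 0], [0, 0, 12, 0, 0, 0], [0, 0, 25, 0, 0, 0.03], [0, 0, 30, 0, 0, 0.03], [0, 0, 30, 0, 0, 0.03], [0, 0, 25, 0, 0, 0], [0, 0, 15, 0, 0, 0], [10, -20, 0, 0, 0, 0]])

```text
time: 32.3
tool_pos: [0.4583, 0.3326, 0.1793]
ee_rot: [3.132, -0.007, 1.664]
wrist_force: [0.7, -0.6, -0.3]
width: 0.0346
finger_force: 30.0
```

send_rows(rows=[[16, -34, 0, 0, 0, 0], [16, -34, 0, 0, 0, 0], [16, -34, 0, 0, 0, 0], [16, -34, 0, 0, 0, 0], [16, -34, 0, 0, 0, 0], [16, -34, 0, 0, 0, 0], [16, -34, 0, 0, 0, 0], [16, -34, 0, 0, 0, 0]])

```text
time: 32.97
tool_pos: [0.5859, 0.0548, 0.1739]
ee_rot: [3.139, 0.001, 1.659]
wrist_force: [0.7, 0.8, -1.1]
width: 0.0348
finger_force: 30.0
```

send_rows(rows=[[16, -34, 0, 0, 0, 0], [16, -34, 0, 0, 0, 0], [12, -30, 0, 0, 0, 0], [7, -19, 0, 0, 0, 0], [0, 0, 0, 0, 0, 0], [0, 0, 0, 0, 0, 0]])

```text
time: 33.47
tool_pos: [0.6363, -0.0614, 0.1731]
ee_rot: [3.141, 0.0, 1.657]
wrist_force: [0.2, -0.1, -1.3]
width: 0.0346
finger_force: 30.0
```

send_rows(rows=[[-0.5, 1.5, -20, 0, 0, 0], [0, 0, -30, 0, 0, 0], [0, 0, -30, 0, 0, 0], [0, 0, -25, 0, 0, 0], [0, 0, -18, 0, 0, 0], [0, 0, -8, 0, 0, 0], [0, 0, -4, 0, 0, 0], [0, 0, 0, 0, 0, 0]])

```text
time: 34.13
tool_pos: [0.6353, -0.0577, 0.0378]
ee_rot: [-3.142, -0.0, 1.661]
wrist_force: [-0.2, -0.2, -0.9]
width: 0.0347
finger_force: 30.0
```

send_rows(rows=[[0, 0, -1, 0, 0, 0], [0, 0, -1, 0, 0, 0], [0, 0, 0, 0, 0, 0], [0, 0, 0, 0, 0, 0]])

```text
time: 34.47
tool_pos: [0.6361, -0.0587, 0.0368]
ee_rot: [3.14, 0.001, 1.66]
wrist_force: [-0.3, 0.2, -2.1]
width: 0.0347
finger_force: 30.0
```

send_rows(rows=[[0, -0.5, -1, 0, 0, 0], [0, -0.5, -1, 0, 0, 0], [0, 0, -1, 0, 0, 0], [0, 0, 0, 0, 0, 0], [0, 0, 0, 0, 0, 0]])

```text
time: 34.88
tool_pos: [0.6354, -0.0597, 0.0325]
ee_rot: [-3.142, -0.0, 1.66]
wrist_force: [-0.3, -0.5, -0.3]
width: 0.0347
finger_force: 30.0
```

send_rows(rows=[[0, 0, -1, 0, 0, 0], [0, 0, 0, 0, 0, 0], [0, 0, 0, 0, 0, 0]])

```text
time: 35.13
tool_pos: [0.6357, -0.0596, 0.032]
ee_rot: [3.141, 0.0, 1.66]
wrist_force: [0.2, -0.3, 0.3]
width: 0.0347
finger_force: 30.0
```

send_rows(rows=[[0, 0, -0.7, 0, 0, 0], [0, 0, 0, 0, 0, 0], [0, 0, 0, 0, 0, 0]])

```text
time: 35.38
tool_pos: [0.636, -0.0596, 0.0316]
ee_rot: [3.14, 0.0, 1.66]
wrist_force: [0.0, 0.2, 3.0]
width: 0.0344
finger_force: 30.0
```

send_rows(rows=[[0, 0, -0.5, 0, 0, 0], [0, 0, 0, 0, 0, 0], [0, 0, 0, 0, 0, 0]])

```text
time: 35.63
tool_pos: [0.6361, -0.0597, 0.0314]
ee_rot: [3.14, 0.0, 1.66]
wrist_force: [1.3, 0.7, 5.4]
width: 0.0348
finger_force: 30.0
```

send_rows(rows=[[0, 0, 0.7, 0, 0, 0], [0, 0, 0, 0, 0, 0]])

```text
time: 35.8
tool_pos: [0.636, -0.0596, 0.0315]
ee_rot: [3.14, 0.0, 1.66]
wrist_force: [1.6, -0.0, 4.5]
width: 0.0346
finger_force: 30.0
```

send_rows(rows=[[0, 0, 0, 0, 0, 0], [0, 0, 0, 0, 0, 0], [0, 0, 0, 0, 0, 0], [0, 0, 0, 0, 0, 0]], grip=54)

```text
time: 36.13
tool_pos: [0.6344, -0.0595, 0.0299]
ee_rot: [-3.139, -0.001, 1.66]
wrist_force: [-0.9, 0.5, 0.2]
width: 0.0532
finger_force: 0.0
```

send_rows(rows=[[0, 0, 10, 0, 0, 0], [0, 0, 20, 0, 0, 0], [0, 0, 35, 0, 0, 0], [0, 0, 35, 0, 0, 0], [0, 0, 35, 0, 0, 0], [0, 0, 10, 0, 0, 0], [-16, 34, 0, 0, 0, 0], [-16, 34, 0, 0, 0, 0]])

```text
time: 36.8
tool_pos: [0.604, 0.0076, 0.1775]
ee_rot: [3.139, 0.001, 1.656]
wrist_force: [0.1, 1.5, -0.1]
width: 0.0539
finger_force: 0.0
```

send_rows(rows=[[-18, 32, 0, 0, 0, -0.03], [-36, 16, 0, 0, 0, -0.03], [-38, 14, 0, 0, 0, -0.03], [-38, 14, 0, 0, 0, 0], [-38, 14, 0, 0, 0, 0], [-38, 14, 0, 0, 0, 0], [0, 0, 0, 0, 0, 0]])

```text
time: 37.38
tool_pos: [0.3913, 0.1141, 0.1755]
ee_rot: [-3.138, -0.001, 1.574]
wrist_force: [-0.2, -1.0, 0.2]
width: 0.0543
finger_force: 0.0
```

Run:
```python
from h import *
snap('scene','s6.png');snap('top','t6.png')
a=cv2.imread('pics/s6.png');b=cv2.imread('pics/t6.png')
P=[cv2.resize(x,(400,300),interpolation=2) for x in(a[160:265,185:325],b[110:215,210:350],a[282:410,320:470],b[180:275,75:180])]
cv2.imwrite('pics/z8.png',np.vstack([np.hstack(P[:2]),np.hstack(P[2:])]))
o=sensors.get_obs();print(o['tool_pos'],o['width'],o['ee_rot'])
for n,im,(r0,r1,c0,c1) in(('scene',a,(300,385,350,440)),('top',b,(195,258,92,154)),('scene',a,(190,260,190,260)),('top',b,(140,175,265,325))):
    h=cv2.cvtColor(im,cv2.COLOR_BGR2HSV)[r0:r1,c0:c1]
    m=((h[...,2]>100)|((h[...,1]>70)&(h[...,2]>60))).astype(np.uint8)
    for c in cv2.findContours(m,0,1)[0]:
        if cv2.contourArea(c)>40:
            (x,y),r=cv2.minEnclosingCircle(c); print(n,x+c0,y+r0,r,cv2.boundingRect(c),cv2.contourArea(c))
```

```text
[0.39661393 0.11274084 0.17636567] 0.054009619416207605 [3.13986820e+00 1.06874100e-04 1.57148341e+00]
scene 425.5 373.0 17.414173126220703 (62, 62, 28, 23) 303.0
scene 387.264705657959 362.95588302612305 6.088779449462891 (32, 57, 12, 13) 77.5
scene 360.5 369.5 17.902612686157227 (0, 55, 22, 30) 304.5
scene 371.0 341.5 5.590270042419434 (16, 37, 11, 11) 66.5
scene 412.0 343.0 9.434081077575684 (53, 34, 18, 19) 228.5
scene 393.0 325.5 5.590270042419434 (38, 21, 11, 11) 62.0
scene 421.5 320.0 26.575464248657227 (54, 0, 36, 41) 702.5
scene 365.5 310.5 18.721744537353516 (0, 0, 32, 22) 322.5
top 132.26922988891602 238.73077011108398 4.6234917640686035 (37, 40, 8, 9) 43.5
top 109.66129112243652 236.91935348510742 6.978771686553955 (11, 36, 14, 13) 125.5
scene 216.5 230.5 6.670932292938232 (21, 34, 12, 14) 116.5
scene 224.5 224.5 48.79046630859375 (0, 0, 70, 70) 1933.5
scene 200.0 196.5 11.926960945129395 (0, 0, 21, 14) 122.5
top 295.67646980285645 157.67646980285645 6.275912761688232 (25, 12, 12, 12) 93.0
```

View pics/z8.png

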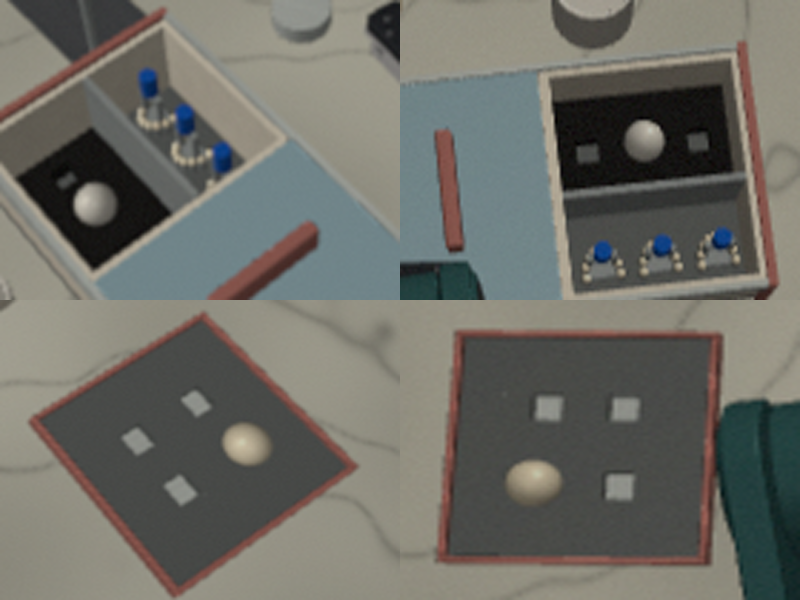

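The first ball sits in the middle seat (top view (295.7,157.7)), and the cream ball is unmoved at (109.7,236.9). Fetching it.

send_rows(rows=[[7, 35, 0, 0, 0, 0], [7, 35, 0, 0, 0, 0], [7, 35, 0, 0, 0, 0], [7, 35, 0, 0, 0, 0], [7, 35, 0, 0, 0, 0], [7, 35, 0, 0, 0, 0], [7, 35, 0, 0, 0, 0], [2, 35, 0, 0, 0, 0]], grip=64)

```text
time: 38.15
tool_pos: [0.451, 0.3941, 0.1749]
ee_rot: [3.141, 0.001, 1.568]
wrist_force: [1.2, -0.2, 1.4]
width: 0.0643
finger_force: 0.0
```

send_rows(rows=[[0, 6, 0, 0, 0, 0], [0, 0, 0, 0, 0, 0], [0, 0, 0, 0, 0, 0]])

```text
time: 38.4
tool_pos: [0.4494, 0.3979, 0.1751]
ee_rot: [-3.141, 0.002, 1.569]
wrist_force: [-0.4, -0.1, -0.6]
width: 0.0643
finger_force: 0.0
```

send_rows(rows=[[-2, 0.7, -30, 0, 0, 0], [0, 0, -35, 0, 0, 0], [0, 0, -35, 0, 0, 0], [0, 0, -25, 0, 0, 0], [0, 0, -10, 0, 0, 0], [0, 0, -6, 0, 0, 0], [0, 0, -3, 0, 0, 0], [0, 0, 0, 0, 0, 0]])

```text
time: 39.07
tool_pos: [0.4476, 0.3991, 0.0335]
ee_rot: [3.14, -0.001, 1.569]
wrist_force: [-0.4, 0.1, 0.2]
width: 0.0641
finger_force: 0.0
```

send_rows(rows=[[0, 0, 0, 0, 0, 0], [0, 0, 0, 0, 0, 0], [0, 0, 0, 0, 0, 0]])

```text
time: 39.32
tool_pos: [0.4473, 0.3998, 0.0338]
ee_rot: [3.139, -0.002, 1.57]
wrist_force: [-0.5, -0.1, 0.3]
width: 0.0638
finger_force: 0.0
```

send_rows(rows=[[0, -0.5, -2.5, 0, 0, 0], [0, 0, 0, 0, 0, 0], [0, 0, 0, 0, 0, 0]])

```text
time: 39.57
tool_pos: [0.4463, 0.3986, 0.0295]
ee_rot: [-3.142, 0.0, 1.57]
wrist_force: [-0.8, -0.4, -0.1]
width: 0.064
finger_force: 0.0
```

send_rows(rows=[[0, 0, 0, 0, 0, 0], [0, 0, 0, 0, 0, 0], [0, 0, 0, 0, 0, 0], [0, 0, 0, 0, 0, 0], [0, 0, 0, 0, 0, 0], [0, 0, 0, 0, 0, 0], [0, 0, 0, 0, 0, 0]], grip=0)

```text
time: 40.15
tool_pos: [0.4468, 0.3987, 0.0298]
ee_rot: [3.141, -0.0, 1.57]
wrist_force: [0.4, -0.3, 0.3]
width: 0.0348
finger_force: 30.0
```

send_rows(rows=[[0, 0, 5, 0, 0, 0], [0, 0, 12, 0, 0, 0], [0, 0, 25, 0, 0, 0.03], [0, 0, 30, 0, 0, 0.03], [0, 0, 30, 0, 0, 0.03], [0, 0, 25, 0, 0, 0], [0, 0, 15, 0, 0, 0], [10, -20, 0, 0, 0, 0]])

```text
time: 40.82
tool_pos: [0.4568, 0.3827, 0.1783]
ee_rot: [3.134, -0.008, 1.664]
wrist_force: [-0.1, 0.4, -0.1]
width: 0.0348
finger_force: 30.0
```

send_rows(rows=[[16, -34, 0, 0, 0, 0], [16, -34, 0, 0, 0, 0], [16, -34, 0, 0, 0, 0], [16, -34, 0, 0, 0, 0], [16, -34, 0, 0, 0, 0], [16, -34, 0, 0, 0, 0], [16, -34, 0, 0, 0, 0], [16, -34, 0, 0, 0, 0]])

```text
time: 41.48
tool_pos: [0.5848, 0.105, 0.1729]
ee_rot: [3.141, -0.0, 1.66]
wrist_force: [0.1, 1.1, -1.2]
width: 0.0348
finger_force: 30.0
```

send_rows(rows=[[16, -34, 0, 0, 0, 0], [16, -34, 0, 0, 0, 0], [10, -30, 0, 0, 0, 0], [5, -18, 0, 0, 0, 0], [0, 0, 0, 0, 0, 0], [0, 0, 0, 0, 0, 0]])

```text
time: 41.98
tool_pos: [0.6314, -0.0101, 0.1722]
ee_rot: [3.141, -0.001, 1.658]
wrist_force: [-0.5, 0.3, -0.0]
width: 0.0349
finger_force: 30.0
```

Run:
```python
from h import *
print(ray('top',295.7,157.7,.045),tri((218.3,231.8),(295.7,157.7)))
```

```text
[ 0.6390749  -0.06159186  0.045     ] (array([ 0.6385, -0.0607,  0.0426]), array([-0.6, -0.1, -0.4,  0.5]))
```

send_rows(rows=[[1, -0.5, -20, 0, 0, 0], [0, 0, -30, 0, 0, 0], [0, 0, -30, 0, 0, 0], [0, 0, -25, 0, 0, 0], [0, 0, -18, 0, 0, 0], [0, 0, -8, 0, 0, 0], [0, 0, -4, 0, 0, 0], [0, 0, 0, 0, 0, 0]])

```text
time: 42.65
tool_pos: [0.6322, -0.0088, 0.0367]
ee_rot: [-3.141, -0.0, 1.661]
wrist_force: [-0.7, 0.7, -0.4]
width: 0.0347
finger_force: 30.0
```

send_rows(rows=[[0, 0, -1, 0, 0, 0], [0, 0, -1, 0, 0, 0], [0, 0, -1, 0, 0, 0], [0, 0, 0, 0, 0, 0], [0, 0, 0, 0, 0, 0]])

```text
time: 43.07
tool_pos: [0.6328, -0.01, 0.0343]
ee_rot: [3.14, 0.0, 1.66]
wrist_force: [0.2, -0.6, -1.0]
width: 0.0346
finger_force: 30.0
```

send_rows(rows=[[0, -0.5, -1, 0, 0, 0], [0, 0, -0.5, 0, 0, 0], [0, 0, 0, 0, 0, 0], [0, 0, 0, 0, 0, 0]])

```text
time: 43.4
tool_pos: [0.6323, -0.0104, 0.032]
ee_rot: [-3.141, -0.0, 1.66]
wrist_force: [0.6, -0.1, -1.1]
width: 0.0346
finger_force: 30.0
```

send_rows(rows=[[0, 0, -0.7, 0, 0, 0], [0, 0, 0, 0, 0, 0], [0, 0, 0, 0, 0, 0]])

```text
time: 43.65
tool_pos: [0.6324, -0.0104, 0.0313]
ee_rot: [-3.142, -0.0, 1.66]
wrist_force: [0.2, -0.0, -1.2]
width: 0.0344
finger_force: 30.0
```

send_rows(rows=[[0, 0, -0.4, 0, 0, 0], [0, 0, 0, 0, 0, 0], [0, 0, 0, 0, 0, 0]])

```text
time: 43.9
tool_pos: [0.6324, -0.0104, 0.031]
ee_rot: [3.142, 0.0, 1.66]
wrist_force: [0.2, 0.5, -1.2]
width: 0.0344
finger_force: 30.0
```

send_rows(rows=[[0, 0, -0.5, 0, 0, 0], [0, 0, 0, 0, 0, 0], [0, 0, 0, 0, 0, 0]])

```text
time: 44.15
tool_pos: [0.6325, -0.0104, 0.0305]
ee_rot: [3.141, 0.0, 1.66]
wrist_force: [-0.1, 0.4, -1.2]
width: 0.0344
finger_force: 30.0
```

send_rows(rows=[[0, 0, -0.4, 0, 0, 0], [0, 0, 0, 0, 0, 0], [0, 0, 0, 0, 0, 0]])

```text
time: 44.4
tool_pos: [0.6326, -0.0104, 0.0303]
ee_rot: [3.141, 0.0, 1.66]
wrist_force: [-0.9, 0.1, 0.1]
width: 0.035
finger_force: 30.0
```

send_rows(rows=[[0, 0, 0, 0, 0, 0], [0, 0, 0, 0, 0, 0], [0, 0, 0, 0, 0, 0], [0, 0, 0, 0, 0, 0]], grip=54)

```text
time: 44.73
tool_pos: [0.6325, -0.0104, 0.0302]
ee_rot: [3.141, 0.0, 1.66]
wrist_force: [-0.0, 0.7, -0.3]
width: 0.0535
finger_force: 0.0
```

send_rows(rows=[[0, 0, 10, 0, 0, 0], [0, 0, 20, 0, 0, 0], [0, 0, 35, 0, 0, 0], [0, 0, 35, 0, 0, 0], [0, 0, 35, 0, 0, 0], [0, 0, 10, 0, 0, 0], [-14, 30, 0, 0, 0, -0.12], [-14, 30, 0, 0, 0, -0.12]])

```text
time: 45.4
tool_pos: [0.6053, 0.0489, 0.177]
ee_rot: [3.138, -0.0, 1.411]
wrist_force: [0.6, 0.9, 0.5]
width: 0.0544
finger_force: 0.0
```

send_rows(rows=[[-14, 28, 0, 0, 0, -0.12], [-36, 4, 0, 0, 0, -0.12], [-38, 0, 0, 0, 0, -0.12], [-38, 0, 0, 0, 0, -0.12], [-38, 0, 0, 0, 0, -0.12], [-20, 0, 0, 0, 0, -0.12], [0, 0, 0, 0, 0, -0.12], [0, 0, 0, 0, 0, -0.12]])

```text
time: 46.07
tool_pos: [0.4191, 0.0817, 0.1756]
ee_rot: [3.141, -0.001, 0.454]
wrist_force: [-0.4, -0.1, -0.7]
width: 0.0539
finger_force: 0.0
```

Run:
```python
from h import *
snap('scene','s7.png');snap('top','t7.png')
a=cv2.imread('pics/s7.png');b=cv2.imread('pics/t7.png')
P=[cv2.resize(x,(400,300),interpolation=2) for x in(a[160:265,185:325],b[110:215,210:350],a[282:410,320:470],b[180:275,75:180])]
cv2.imwrite('pics/z9.png',np.vstack([np.hstack(P[:2]),np.hstack(P[2:])]))
o=sensors.get_obs();print(o['tool_pos'],o['width'],o['ee_rot'])
```

```text
[0.41999435 0.08164658 0.17543425] 0.05380943200946213 [ 3.14116308e+00 -7.29888952e-04  4.60233601e-01]
```

View pics/z9.png

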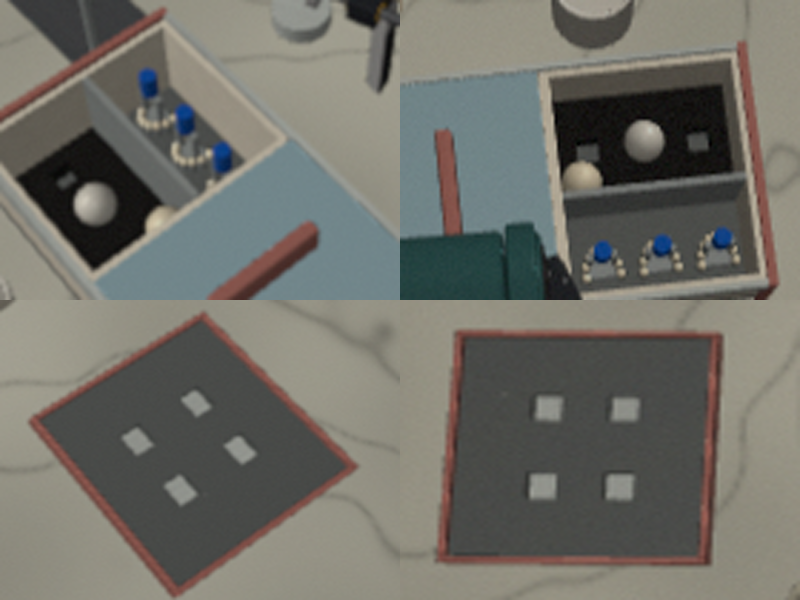

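The arches stand, both balls are in the media well (the cream one rolled off its seat to (273,173), on the liner by the divider), and the tray is empty. Going to the handle now, checking that the ball is at rest on the way.

send_rows(rows=[[30, 5, 0, 0, 0, -0.12], [30, 5, 0, 0, 0, -0.12], [31, 5, 0, 0, 0, -0.12], [31, 5, 0, 0, 0, 0], [31, 5, 0, 0, 0, 0], [0, 0, 0, 0, 0, 0], [0, 0, 0, 0, 0, 0]])

```text
time: 46.75
tool_pos: [0.5739, 0.1066, 0.1731]
ee_rot: [3.142, 0.004, 0.102]
wrist_force: [-0.1, -0.3, -0.8]
width: 0.0539
finger_force: 0.0
```

Run:
```python
from h import *
snap('scene','s8.png')
a=cv2.imread('pics/s7.png').astype(int);b=cv2.imread('pics/s8.png').astype(int)
o=sensors.get_obs();print(o['tool_pos'],o['ee_rot'])
# ball region (scene): crop px (165,220) -> 185+58,160+77 
print('diff ball',np.abs(a-b)[225:245,232:250].mean(), 'ref',np.abs(a-b)[195:215,190:210].mean())
b8=b.astype(np.uint8);h=cv2.cvtColor(b8,cv2.COLOR_BGR2HSV)
k,_,st,ce=cv2.connectedComponentsWithStats(cv2.inRange(h,(0,70,60),(12,200,255)));print([ce[i].round(1) for i in range(1,k) if st[i][4]>150])
```

```text
[0.57313984 0.10652922 0.1740052 ] [3.14151854e+00 2.75093795e-03 1.01721166e-01]
diff ball 8.667592592592593 ref 7.871666666666667
[array([136.8,  40.8]), array([207.6, 185.5]), array([271.2, 258.3]), array([390.5, 349. ])]
```

send_rows(rows=[[0, 0, -20, 0, 0, 0], [0, 0, -20, 0, 0, 0], [0, 0, -16, 0, 0, 0], [0, 0, -8, 0, 0, 0], [0, 0, -3, 0, 0, 0], [0, 0, 0, 0, 0, 0], [0, 0, 0, 0, 0, 0]])

```text
time: 47.38
tool_pos: [0.5737, 0.1066, 0.1096]
ee_rot: [3.141, -0.002, 0.1]
wrist_force: [0.1, 0.0, -0.5]
width: 0.0539
finger_force: 0.0
```

send_rows(rows=[[0, 0, 0, 0, 0, 0], [0, 0, 0, 0, 0, 0], [0, 0, 0, 0, 0, 0], [0, 0, 0, 0, 0, 0], [0, 0, 0, 0, 0, 0], [0, 0, 0, 0, 0, 0], [0, 0, 0, 0, 0, 0], [0, 0, 0, 0, 0, 0]], grip=0)

```text
time: 48.05
tool_pos: [0.5734, 0.1066, 0.1081]
ee_rot: [3.141, 0.0, 0.099]
wrist_force: [0.2, -0.2, 0.7]
width: 0.0134
finger_force: 30.0
```

send_rows(rows=[[0.9, -10, 0, 0, 0, 0], [1.8, -20, 0, 0, 0, 0], [2, -22, 0, 0, 0, 0], [2, -22, 0, 0, 0, 0], [2, -22, 0, 0, 0, 0], [2, -22, 0, 0, 0, 0], [1.8, -20, 0, 0, 0, 0], [1.2, -14, 0, 0, 0, 0]])

```text
time: 48.72
tool_pos: [0.5879, -0.0468, 0.1081]
ee_rot: [-3.141, -0.002, 0.099]
wrist_force: [2.6, 3.5, -0.1]
width: 0.0141
finger_force: 30.0
```

send_rows(rows=[[0.5, -6, 0, 0, 0, 0], [0.3, -4, 0, 0, 0, 0], [0.3, -3, 0, 0, 0, 0], [0.3, -3, 0, 0, 0, 0], [0, 0, 0, 0, 0, 0]])

```text
time: 49.13
tool_pos: [0.5893, -0.0614, 0.1081]
ee_rot: [3.141, -0.002, 0.1]
wrist_force: [5.2, -0.1, -2.2]
width: 0.0138
finger_force: 30.0
```

send_rows(rows=[[0.1, -2, 0, 0, 0, 0], [0.1, -2, 0, 0, 0, 0], [0.1, -2, 0, 0, 0, 0], [0, 0, 0, 0, 0, 0]])

```text
time: 49.47
tool_pos: [0.5896, -0.0646, 0.1081]
ee_rot: [-3.138, -0.002, 0.102]
wrist_force: [5.1, 5.2, -1.9]
width: 0.0138
finger_force: 30.0
```

send_rows(rows=[[0, -2, 0, 0, 0, 0], [0, -1, 0, 0, 0, 0], [0, 0, 0, 0, 0, 0]])

```text
time: 49.72
tool_pos: [0.5896, -0.0646, 0.1081]
ee_rot: [-3.133, -0.002, 0.103]
wrist_force: [3.9, 11.7, -1.9]
width: 0.0139
finger_force: 30.1
```

send_rows(rows=[[0, 3, 0, 0, 0, 0], [0, 0, 0, 0, 0, 0]])

```text
time: 49.88
tool_pos: [0.5896, -0.0646, 0.1081]
ee_rot: [-3.139, -0.002, 0.102]
wrist_force: [5.6, 5.2, -2.0]
width: 0.0137
finger_force: 30.0
```

send_rows(rows=[[0, 0, 0, 0, 0, 0], [0, 0, 0, 0, 0, 0], [0, 0, 0, 0, 0, 0], [0, 0, 0, 0, 0, 0], [0, 0, 0, 0, 0, 0]], grip=44)

```text
time: 50.3
tool_pos: [0.5884, -0.0677, 0.1081]
ee_rot: [3.141, 0.001, 0.1]
wrist_force: [-0.4, -0.4, -0.7]
width: 0.0428
finger_force: 0.0
```

send_rows(rows=[[0, 0, 15, 0, 0, 0], [0, 0, 25, 0, 0, 0], [0, 0, 30, 0, 0, 0], [-35, 0, 10, 0, 0, 0], [-38, 0, 0, 0, 0, 0], [-38, 0, 0, 0, 0, 0], [-38, 0, 0, 0, 0, 0], [-38, 0, 0, 0, 0, 0]])

```text
time: 50.97
tool_pos: [0.3998, -0.0675, 0.188]
ee_rot: [3.141, 0.001, 0.1]
wrist_force: [0.6, -0.3, 1.2]
width: 0.0441
finger_force: 0.0
```

Run:
```python
from h import *
snap('scene','s9.png');snap('top','t9.png')
a=cv2.imread('pics/s9.png');b=cv2.imread('pics/t9.png')
cv2.imwrite('pics/z10.png',np.hstack([cv2.resize(x,(400,400),interpolation=2) for x in(a[140:300,160:320],b[110:240,215:345])]))
print(sensors.get_obs()['tool_pos'])
```

```text
[ 0.39718239 -0.06701918  0.18785795]
```

View pics/z10.png

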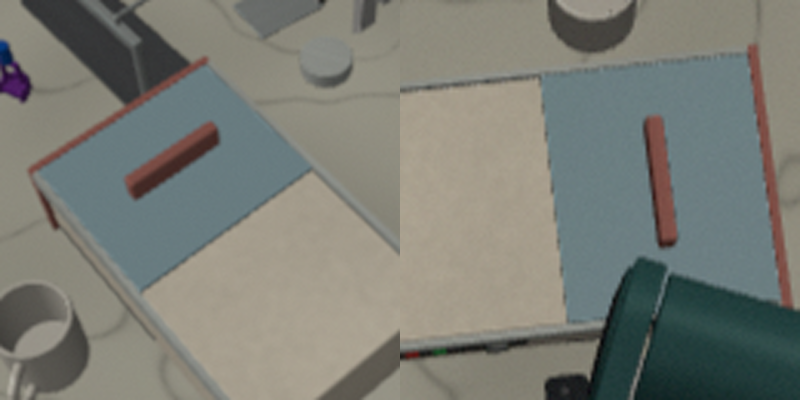

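The hatch is fully home against the pink frame (handle at about (300,168) in the top view), with no gap, and the robot is clear of everything.

```bash
python3 -c "
from bench import ticket
print(ticket.close_job())"
```

```text
the job is handed in; nothing more can be done
None
```

The job is handed in: three arches stand in the nearer well, both balls are in the farther well on the liner (one rolled off its seat against the divider and was left there; the other was set down with about 5 N), and the hatch is shut fully home.

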